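# Clear down the etching bench

### The arm

A 6-joint arm with a two-finger parallel gripper is mounted at the origin on the work surface. World frame = base frame: x ahead of the robot, y to its left, z up, the work surface at z = 0. Lengths are in m, angles in rad, forces in N, time in s.
With the tool pointing down it reaches from about 0.375 to 0.9 m from the base axis. Payload 3.1 kg.
Tool frame: the origin (TCP) lies on the centre line of the jaws, within the pads' length; the fingertips stand 25 mm ahead of it and the grasp point (between the pads) lies 6 mm ahead of it; x points along the fingers, y is the direction in which the jaws open and shut, and the axes are right-handed (so a half turn about x gives the same grasp; the last joint's range is limited). The gripper opens to 87 mm and grips with 3 to 60 N. Pads are 19 mm wide; open, the fingers measure 117 mm over their backs; the gripper's body (75 mm by 190 mm) begins 51 mm behind the grasp point.
Start: joints at [-1.323, 0.527, 1.433, -0, 1.181, -0.178], TCP at [0.258, -0.569, 0.248] pointing down, gripper open.
Joint ranges: [-3.08, 3.08], [-0.75, 2.2], [0.22, 2.44], [-1.43, 4.57], [0, 2.65], [-2.85, 2.85]. Speed limits (rad/s): [2.79, 2.79, 3.14, 3.14, 3.14, 3.14].

### API

Orientations are given as a unit quaternion [x, y, z, w].
In Python, from rig import robot gives the robot as it stands. The module is installed in compiled form; this text tells all that it offers.
- The arm moves only by the tool move_arm, never from a script. Its argument "commands" is a list of rows, each a list of 5 numbers: the gripper's target within -1 to 1 (shut at 1, half-way at 0, fully open at -1), then the shift along the tool's x, y, z in mm, then the turn about the tool's x in degrees. A call has 1 to 8 rows; each row is the pose to reach, as a shift and turn from the pose commanded when the call began, along the tool's axes at that moment; what a row does not reach only later rows make up. A row lasts 1/12 s, in which the tool goes at most 41.7 mm and 7.16 degrees, less where a joint would pass 70% of its speed; a pose out of reach is approached as far as the arm can. A call with a gripper value outside its range is refused whole. The fingers move at their own pace and stop on an object; "newtons" is the grip in N (left out, the last holds). Time passes only in rows, so rows that repeat a pose let the fingers close. It gives the time, the measured TCP pose, the force and the opening at its end, in the units of the state.
- robot.get_obs(): the state, without advancing time (a new reading comes with each control period).
- robot.camera(name): name is "scene" or "top" or "wrist"; returns a dict with "image" (400x640x3 uint8, red, green, blue), "fx", "fy", "cx", "cy" (pixels), "distortion" ([k1, k2, p1, p2, k3] as OpenCV has them; the pictures are not rectified), "xyz" and "rotation" of the camera in the world; the wrist camera has in their place "tool_from_camera" (4x4, takes a point from camera to tool coordinates, whose origin is the TCP and whose axes are the tool frame's). Camera axes: x right, y down, z forward; pixel columns grow to the right and rows downward; lengths in m; the calibration is good to about 2 mm. A picture is of the moment at which its call begins: read the wrist's pose just before it. There is no depth.
- robot.hand_in(): hands the job in, once; it reports no verdict.
Trained networks look in a picture, given as the dict that the camera call returned (one of the last four; its "shot" number tells which), for a name from the list of things; names that differ only in an ending like _2 or _b are one class to them, and where a whole thing is asked for, a point or a joint stands for the part that bears it (a point fixed in the world has none). Each returns a list of dicts, best first, with "p" (0 to 1); they miss things now and then, are a little off and sometimes report something else, mostly with a low value. They report only what shows in the picture. A call takes as long as a camera call.
- robot.regions_of(picture, name): "pixels" (400x640 bool, what is visible of it) and "bbox" ([left, top, right, bottom] in pixels, round what is visible of it).
The state is a dict: "time": time; "q": joint angles; "joint_velocities": joint speeds; "joint_torque": joint torques, N m; "position": TCP position; "tool_rot": TCP orientation; "ft_force": force on the tool from outside, world axes, zero at the start; "moment": the same for the moment, N m; "grip_width": finger opening in m.
Only numpy, scipy, OpenCV 4.12 (cv2) and the standard library are available. Lean on these libraries where they do the work, as an engineer would, in place of code of your own. Each camera call takes 0.05 s, during which the arm holds its last target.

### The job

Clear down the etching bench after the class: lift each etching plate out of the rinse tray and stand it upright on its short edge, fully down and centred, in a slot of its own in the wooden drying rack, and put every ball of etching ground away in a pocket of its own in the wooden tray, seated in the hollow. The balls are brittle and crack easily, so grip them lightly, lower them into place gently and never drop them or press them down; leave everything else on the bench where it is.

Things in the scene. Friction and masses are not known exactly. Their poses are not given: they have to be found in the camera images.
- ball1_mid (a point): centre of a dark brown ball of etching ground: a sphere 60 mm across with one side flattened where it cooled (flat foot 36 mm across, 24 mm below the centre; 54 mm tall), 110 g. Brittle: it cracks if squeezed with over 60 N, pressed on the tray with over 20 N, or let fall from 20 mm or more. It stands foot down on the bench at first. The axes are its own. None if this ball is absent
- ball2_mid (a point): centre of a dark brown ball of etching ground: a sphere 60 mm across with one side flattened where it cooled (flat foot 36 mm across, 24 mm below the centre; 54 mm tall), 110 g. Brittle: it cracks if squeezed with over 60 N, pressed on the tray with over 20 N, or let fall from 20 mm or more. It stands foot down on the bench at first. The axes are its own. None if this ball is absent
- ball3_mid (a point): centre of a dark brown ball of etching ground: a sphere 60 mm across with one side flattened where it cooled (flat foot 36 mm across, 24 mm below the centre; 54 mm tall), 110 g. Brittle: it cracks if squeezed with over 60 N, pressed on the tray with over 20 N, or let fall from 20 mm or more. It stands foot down on the bench at first. The axes are its own. None if this ball is absent
- ball4_mid (a point): centre of a dark brown ball of etching ground: a sphere 60 mm across with one side flattened where it cooled (flat foot 36 mm across, 24 mm below the centre; 54 mm tall), 110 g. Brittle: it cracks if squeezed with over 60 N, pressed on the tray with over 20 N, or let fall from 20 mm or more. It stands foot down on the bench at first. The axes are its own. None if this ball is absent
- ball5_mid (a point): centre of a dark brown ball of etching ground: a sphere 60 mm across with one side flattened where it cooled (flat foot 36 mm across, 24 mm below the centre; 54 mm tall), 110 g. Brittle: it cracks if squeezed with over 60 N, pressed on the tray with over 20 N, or let fall from 20 mm or more. It stands foot down on the bench at first. The axes are its own. None if this ball is absent
- ball6_mid (a point): centre of a dark brown ball of etching ground: a sphere 60 mm across with one side flattened where it cooled (flat foot 36 mm across, 24 mm below the centre; 54 mm tall), 110 g. Brittle: it cracks if squeezed with over 60 N, pressed on the tray with over 20 N, or let fall from 20 mm or more. It stands foot down on the bench at first. The axes are its own. None if this ball is absent
- plate1_mid (a point): centre (half-way up) of an etching plate 80 mm wide (its y), 110 mm high (its z, up), 10 mm thick (its x, towards the zinc face; rest is grey backing board), 0.27 kg. At first it leans 18 degrees from upright in the rinse tray, back on the top of a long wall, foot behind a floor rib; its upper 60 mm stand clear of the wall and can be pinched across the thickness. None if absent
- plate2_mid (a point): centre (half-way up) of an etching plate 80 mm wide (its y), 110 mm high (its z, up), 10 mm thick (its x, towards the zinc face; rest is grey backing board), 0.27 kg. At first it leans 18 degrees from upright in the rinse tray, back on the top of a long wall, foot behind a floor rib; its upper 60 mm stand clear of the wall and can be pinched across the thickness. None if absent
- plate3_mid (a point): centre (half-way up) of an etching plate 80 mm wide (its y), 110 mm high (its z, up), 10 mm thick (its x, towards the zinc face; rest is grey backing board), 0.27 kg. At first it leans 18 degrees from upright in the rinse tray, back on the top of a long wall, foot behind a floor rib; its upper 60 mm stand clear of the wall and can be pinched across the thickness. None if absent
- rinse_tray: fixed yellowed plastic rinse tray 190 mm (x) by 300 mm (y), walls 50 mm high and 6 mm thick, floor 5 mm; origin under its centre. The plates lean side by side, 88 mm apart, against the wall on its -x side, tops towards the robot; a brush lies in the rest of the tray
- drying_rack: fixed wooden drying rack 206 mm (x) by 100 mm (y); base board 12 mm thick; origin under its centre. Four slots in a row along x, their middles at x = -75, -25, 25 and 75 mm, each between a pair of upright fins 7 mm thick, 90 mm long (y) and 45 mm high above the base board, with a 16 mm wide gap between them; a plate stands in a slot on the base board, its thickness along x and its width along y
- ball_tray: fixed wooden tray 165 mm (x) by 255 mm (y), 22 mm thick, origin under its centre, with six round pockets in two rows of three, 90 mm apart each way, all empty at the start
- pocket1 (a point): centre of the mouth of pocket 1, level with the ball tray's top (22 mm above the bench): a round hole 45 mm across, 12 mm deep. A ball sits on the rim with its foot about 5 mm down the hole, its centre about 19 mm above this point
- pocket2 (a point): centre of the mouth of pocket 2, level with the ball tray's top (22 mm above the bench): a round hole 45 mm across, 12 mm deep. A ball sits on the rim with its foot about 5 mm down the hole, its centre about 19 mm above this point
- pocket3 (a point): centre of the mouth of pocket 3, level with the ball tray's top (22 mm above the bench): a round hole 45 mm across, 12 mm deep. A ball sits on the rim with its foot about 5 mm down the hole, its centre about 19 mm above this point
- pocket4 (a point): centre of the mouth of pocket 4, level with the ball tray's top (22 mm above the bench): a round hole 45 mm across, 12 mm deep. A ball sits on the rim with its foot about 5 mm down the hole, its centre about 19 mm above this point
- pocket5 (a point): centre of the mouth of pocket 5, level with the ball tray's top (22 mm above the bench): a round hole 45 mm across, 12 mm deep. A ball sits on the rim with its foot about 5 mm down the hole, its centre about 19 mm above this point
- pocket6 (a point): centre of the mouth of pocket 6, level with the ball tray's top (22 mm above the bench): a round hole 45 mm across, 12 mm deep. A ball sits on the rim with its foot about 5 mm down the hole, its centre about 19 mm above this point
- table: the planked wooden bench, its top level with the foot of the robot, raised wooden rim at its edges. Most balls stand at first on a thin sheet of newsprint (not thick enough to matter) beside an ink tin, the others on the bare wood before the ball tray
- brush: wooden-handled brush 190 mm long lying in the rinse tray; not part of the job; origin at its underside, at the middle
- ink_tin: round flat ink tin 72 mm across, 34 mm high, on the newsprint; not part of the job; origin at its underside, at the middle
- spirit_bottle: white bottle 54 mm across, 130 mm high; not part of the job; origin at its underside, at the middle
- roller: hand roller with black rubber barrel 100 mm long, 40 mm high; not part of the job; origin at its underside, at the middle
- scraper: scraper with wide steel blade, 240 mm long, lying flat; not part of the job; origin at its underside, at the middle

How it is judged:
At the end, for the whole second after the job is handed in: every ball present sits in a pocket of its own (within 6 mm of its centre, foot sunk in the hole) and every plate present stands in a rack slot of its own, short edge down on the base board, within 25 mm of the middle along the slot and 0.2 rad of upright; all at rest and released (((horizontal distance between ball1_mid and pocket1 below 0.006 m and z of ball1_mid in the frame of ball_tray between 0.034 and 0.0445 m) or (horizontal distance between ball1_mid and pocket2 below 0.006 m and z of ball1_mid in the frame of ball_tray between 0.034 and 0.0445 m) or (horizontal distance between ball1_mid and pocket3 below 0.006 m and z of ball1_mid in the frame of ball_tray between 0.034 and 0.0445 m) or (horizontal distance between ball1_mid and pocket4 below 0.006 m and z of ball1_mid in the frame of ball_tray between 0.034 and 0.0445 m) or (horizontal distance between ball1_mid and pocket5 below 0.006 m and z of ball1_mid in the frame of ball_tray between 0.034 and 0.0445 m) or (horizontal distance between ball1_mid and pocket6 below 0.006 m and z of ball1_mid in the frame of ball_tray between 0.034 and 0.0445 m)) and linear speed of each of ball1, ball2, ball3, ball4, ball5, ball6, plate1, plate2, plate3 below 0.02 m/s and ((horizontal distance between ball2_mid and pocket1 below 0.006 m and z of ball2_mid in the frame of ball_tray between 0.034 and 0.0445 m) or (horizontal distance between ball2_mid and pocket2 below 0.006 m and z of ball2_mid in the frame of ball_tray between 0.034 and 0.0445 m) or (horizontal distance between ball2_mid and pocket3 below 0.006 m and z of ball2_mid in the frame of ball_tray between 0.034 and 0.0445 m) or (horizontal distance between ball2_mid and pocket4 below 0.006 m and z of ball2_mid in the frame of ball_tray between 0.034 and 0.0445 m) or (horizontal distance between ball2_mid and pocket5 below 0.006 m and z of ball2_mid in the frame of ball_tray between 0.034 and 0.0445 m) or (horizontal distance between ball2_mid and pocket6 below 0.006 m and z of ball2_mid in the frame of ball_tray between 0.034 and 0.0445 m)) and ((horizontal distance between ball3_mid and pocket1 below 0.006 m and z of ball3_mid in the frame of ball_tray between 0.034 and 0.0445 m) or (horizontal distance between ball3_mid and pocket2 below 0.006 m and z of ball3_mid in the frame of ball_tray between 0.034 and 0.0445 m) or (horizontal distance between ball3_mid and pocket3 below 0.006 m and z of ball3_mid in the frame of ball_tray between 0.034 and 0.0445 m) or (horizontal distance between ball3_mid and pocket4 below 0.006 m and z of ball3_mid in the frame of ball_tray between 0.034 and 0.0445 m) or (horizontal distance between ball3_mid and pocket5 below 0.006 m and z of ball3_mid in the frame of ball_tray between 0.034 and 0.0445 m) or (horizontal distance between ball3_mid and pocket6 below 0.006 m and z of ball3_mid in the frame of ball_tray between 0.034 and 0.0445 m)) and ((horizontal distance between ball4_mid and pocket1 below 0.006 m and z of ball4_mid in the frame of ball_tray between 0.034 and 0.0445 m) or (horizontal distance between ball4_mid and pocket2 below 0.006 m and z of ball4_mid in the frame of ball_tray between 0.034 and 0.0445 m) or (horizontal distance between ball4_mid and pocket3 below 0.006 m and z of ball4_mid in the frame of ball_tray between 0.034 and 0.0445 m) or (horizontal distance between ball4_mid and pocket4 below 0.006 m and z of ball4_mid in the frame of ball_tray between 0.034 and 0.0445 m) or (horizontal distance between ball4_mid and pocket5 below 0.006 m and z of ball4_mid in the frame of ball_tray between 0.034 and 0.0445 m) or (horizontal distance between ball4_mid and pocket6 below 0.006 m and z of ball4_mid in the frame of ball_tray between 0.034 and 0.0445 m)) and ((horizontal distance between ball5_mid and pocket1 below 0.006 m and z of ball5_mid in the frame of ball_tray between 0.034 and 0.0445 m) or (horizontal distance between ball5_mid and pocket2 below 0.006 m and z of ball5_mid in the frame of ball_tray between 0.034 and 0.0445 m) or (horizontal distance between ball5_mid and pocket3 below 0.006 m and z of ball5_mid in the frame of ball_tray between 0.034 and 0.0445 m) or (horizontal distance between ball5_mid and pocket4 below 0.006 m and z of ball5_mid in the frame of ball_tray between 0.034 and 0.0445 m) or (horizontal distance between ball5_mid and pocket5 below 0.006 m and z of ball5_mid in the frame of ball_tray between 0.034 and 0.0445 m) or (horizontal distance between ball5_mid and pocket6 below 0.006 m and z of ball5_mid in the frame of ball_tray between 0.034 and 0.0445 m)) and ((horizontal distance between ball6_mid and pocket1 below 0.006 m and z of ball6_mid in the frame of ball_tray between 0.034 and 0.0445 m) or (horizontal distance between ball6_mid and pocket2 below 0.006 m and z of ball6_mid in the frame of ball_tray between 0.034 and 0.0445 m) or (horizontal distance between ball6_mid and pocket3 below 0.006 m and z of ball6_mid in the frame of ball_tray between 0.034 and 0.0445 m) or (horizontal distance between ball6_mid and pocket4 below 0.006 m and z of ball6_mid in the frame of ball_tray between 0.034 and 0.0445 m) or (horizontal distance between ball6_mid and pocket5 below 0.006 m and z of ball6_mid in the frame of ball_tray between 0.034 and 0.0445 m) or (horizontal distance between ball6_mid and pocket6 below 0.006 m and z of ball6_mid in the frame of ball_tray between 0.034 and 0.0445 m)) and (x of plate1_mid in the frame of drying_rack between -0.085 and -0.065 m or x of plate1_mid in the frame of drying_rack between -0.035 and -0.015 m or x of plate1_mid in the frame of drying_rack between 0.015 and 0.035 m or x of plate1_mid in the frame of drying_rack between 0.065 and 0.085 m) and y of plate1_mid in the frame of drying_rack between -0.025 and 0.025 m and z of plate1_mid in the frame of drying_rack between 0.06 and 0.072 m and angle between each of plate1_mid, plate2_mid, plate3_mid's own z axis and vertical below 0.2 rad and (x of plate2_mid in the frame of drying_rack between -0.085 and -0.065 m or x of plate2_mid in the frame of drying_rack between -0.035 and -0.015 m or x of plate2_mid in the frame of drying_rack between 0.015 and 0.035 m or x of plate2_mid in the frame of drying_rack between 0.065 and 0.085 m) and y of plate2_mid in the frame of drying_rack between -0.025 and 0.025 m and z of plate2_mid in the frame of drying_rack between 0.06 and 0.072 m and (x of plate3_mid in the frame of drying_rack between -0.085 and -0.065 m or x of plate3_mid in the frame of drying_rack between -0.035 and -0.015 m or x of plate3_mid in the frame of drying_rack between 0.015 and 0.035 m or x of plate3_mid in the frame of drying_rack between 0.065 and 0.085 m) and y of plate3_mid in the frame of drying_rack between -0.025 and 0.025 m and z of plate3_mid in the frame of drying_rack between 0.06 and 0.072 m); the robot touches nothing.
It fails at once if a ball of ground is cracked: set down or pressed on the pocket tray with more than 20 N (contact force between any of ball1, ball2, ball3, ball4, ball5, ball6 and ball_tray above 20 N).
It fails at once if a ball of ground is dropped: it falls free, touching nothing, with its centre over 60 mm above the bench (some 18 mm above its place in the tray) ((height (world z) of ball1_mid above 0.06 m and contact force between ball1 and anything else below 0.01 N) or (height (world z) of ball2_mid above 0.06 m and contact force between ball2 and anything else below 0.01 N) or (height (world z) of ball3_mid above 0.06 m and contact force between ball3 and anything else below 0.01 N) or (height (world z) of ball4_mid above 0.06 m and contact force between ball4 and anything else below 0.01 N) or (height (world z) of ball5_mid above 0.06 m and contact force between ball5 and anything else below 0.01 N) or (height (world z) of ball6_mid above 0.06 m and contact force between ball6 and anything else below 0.01 N)).
It fails at once if a ball of ground is crushed: all contact forces on it together exceed 130 N (squeezed with some 65 N or more a finger) (contact force between any of ball1, ball2, ball3, ball4, ball5, ball6 and anything else above 130 N).
It fails at once if another thing on the bench (brush, ink tin, bottle, roller, scraper) is moved more than 3 cm (distance of any of brush, ink_tin, spirit_bottle, roller, scraper from where it was at the start of the episode above 0.03 m).
Of ball1, ball2, ball3, ball4, ball5, ball6 only 4 to 6 are there at a start; the rules pass over those that are not, and their reading is None.
Of plate1, plate2, plate3 only 2 to 3 are there at a start; the rules pass over those that are not, and their reading is None.
At some moment in a run one of ball1, ball2, ball3, ball4, ball5, ball6 may be knocked a few centimetres aside while the robot is not near it.
It also fails if it takes over 210 s, if anything falls off the work surface, if the arm or the gripper's body presses on something with over 40 N, if the wrist force passes 120 N, or if a joint passes its speed limit or range.

## Working session

There is one attempt and no reset: what is moved stays moved. The work goes in short steps, Python scripts to look and compute and a tool call to move; the robot and the scene stay as the last step left them, time stands still between calls to the robot, and variables do not carry over. Pictures are saved under pics/ and viewed, and the job is handed in when it is done.

Besides the shell and the picture viewer there is one more tool, called in YAML: its name, and indented under it one key for each argument. move_arm: Moves the arm, as the interface text tells. Its arguments: {"type":"object","properties":{"commands":{"type":"array","items":{"type":"array","items":{"type":"number"}}},"newtons":{"type":"number"}},"required":["commands"]}

```bash
mkdir -p pics; ls; python3 - <<'E'
from rig import robot
import cv2
print(robot.get_obs())
for n in ("scene","top","wrist"):
    c=robot.camera(n)
    cv2.imwrite(f"pics/{n}0.png",c["image"][:,:,::-1])
    print(n,{k:v for k,v in c.items() if k!="image"})
E
```

```text
pics
{'time': 0.0, 'q': array([-1.32349414e+00,  5.28483968e-01,  1.43391609e+00, -2.38178685e-05,
        1.18140104e+00, -1.78504998e-01]), 'joint_velocities': array([-0.00190022, -0.00037929, -0.0007444 , -0.00124924,  0.00059399,
        0.00057762]), 'joint_torque': array([ 4.93865718e-04, -4.40040386e+01, -1.76590168e+01,  6.33427408e-02,
        5.81970939e-02, -1.71301176e-04]), 'position': array([ 0.25800652, -0.56850238,  0.24655626]), 'tool_rot': array([-0.69110564, -0.15019394,  0.69117491, -0.1486338 ]), 'ft_force': array([-0.11917938,  0.35424576,  1.18467873]), 'moment': array([-0.00662777, -0.00917414, -0.03793281]), 'grip_width': 0.08673225707674638}
scene {'fx': 438.17969961564535, 'fy': 438.17969961564535, 'cx': 317.6749283738441, 'cy': 200.4444036957499, 'distortion': array([0.0227745, 0.       , 0.       , 0.       , 0.       ]), 'xyz': array([1.29938671, 0.82333453, 0.88325979]), 'rotation': array([ 0.31855143,  0.8343463 , -0.42032361, -0.1603724 ]), 'shot': 1}
top {'fx': 504.09895628061895, 'fy': 504.09895628061895, 'cx': 318.42577130028275, 'cy': 198.25262139160372, 'distortion': array([-0.09001671,  0.        ,  0.        ,  0.        ,  0.        ]), 'xyz': array([ 0.47692781, -0.01247989,  1.37261131]), 'rotation': array([-0.70562896,  0.70772647, -0.01895171,  0.02918645]), 'shot': 2}
wrist {'fx': 299.6360458728121, 'fy': 299.6360458728121, 'cx': 319.0521527067448, 'cy': 197.68623170312134, 'distortion': array([-0.00513495,  0.        ,  0.        ,  0.        ,  0.        ]), 'tool_from_camera': array([[-4.70689142e-04, -2.49359188e-01,  9.68410953e-01,
        -1.37171993e-01],
       [ 9.99999828e-01, -4.57183910e-04,  3.68320960e-04,
        -4.49846046e-06],
       [ 3.50897691e-04,  9.68410959e-01,  2.49359360e-01,
        -6.71760505e-02],
       [ 0.00000000e+00,  0.00000000e+00,  0.00000000e+00,
         1.00000000e+00]]), 'shot': 3}
```

View pics/top0.png

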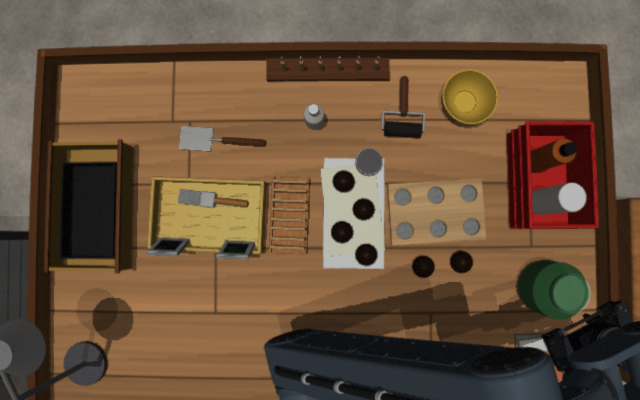

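View pics/scene0.png

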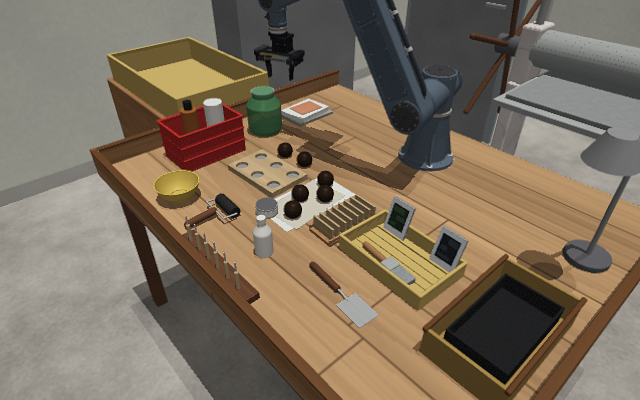

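View pics/wrist0.png

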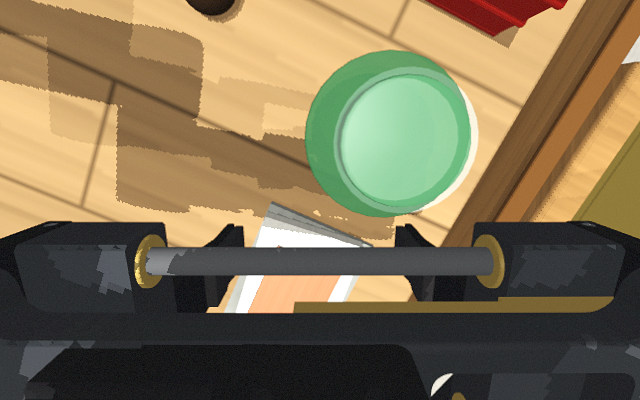

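The top view shows six balls: four on the newsprint around (344,181), (364,209), (342,231) and (366,255), and two at (423,266) and (461,261). Two plates lean at (168,246) and (237,249). The rack is at (290,215) and the pocket tray at (437,212). Next I'll measure these.

```bash
cat > h.py <<'E'
import numpy as np, cv2
from rig import robot
from scipy.spatial.transform import Rotation as R
def K(c): return np.array([[c["fx"],0,c["cx"]],[0,c["fy"],c["cy"]],[0,0,1.]])
def pose(c,obs=None):
    if "xyz" in c: return R.from_quat(c["rotation"]).as_matrix(),np.array(c["xyz"])
    T=np.array(c["tool_from_camera"]);Rt=R.from_quat(obs["tool_rot"]).as_matrix()
    return Rt@T[:3,:3],obs["position"]+Rt@T[:3,3]
def onplane(c,px,z,obs=None):
    px=np.array(px,float).reshape(-1,1,2)
    u=cv2.undistortPoints(px,K(c),c["distortion"]).reshape(-1,2)
    Rc,t=pose(c,obs); d=np.c_[u,np.ones(len(u))]@Rc.T
    return t+d*((z-t[2])/d[:,2])[:,None]
def proj(c,P,obs=None):
    Rc,t=pose(c,obs)
    rv=cv2.Rodrigues(Rc.T)[0]
    return cv2.projectPoints(np.array(P,float).reshape(-1,1,3),rv,-Rc.T@t,K(c),c["distortion"])[0].reshape(-1,2)
def balls(c,z=0.024,obs=None,pmin=.3):
    out=[]
    for r in robot.regions_of(c,"ball1_mid"):
        if r["p"]<pmin: continue
        b=r["bbox"]; 
        ys,xs=np.nonzero(r["pixels"])
        (cx,cy),rad=cv2.minEnclosingCircle(np.c_[xs,ys].astype(np.float32))
        m=np.array([xs.mean(),ys.mean()])
        P=onplane(c,m,z,obs)[0]
        out.append((round(r["p"],2),m.round(1),round(rad,1),len(xs),(P[:2]*1000).round(1)))
    return out
def save(c,n,s=1):
    im=c["image"][:,:,::-1]
    cv2.imwrite(f"pics/{n}.png",im)
def crop(c,n,box,s):
    x0,y0,x1,y1=box
    im=c["image"][y0:y1,x0:x1,::-1]
    cv2.imwrite(f"pics/{n}.png",cv2.resize(im,None,fx=s,fy=s,interpolation=cv2.INTER_CUBIC))
E
python3 - <<'E'
from h import *
for n in ("top","scene"):
    c=robot.camera(n)
    print(n)
    for b in balls(c): print(b)
    for nm in ("plate1_mid","rinse_tray","drying_rack","ball_tray","pocket1","brush","ink_tin","spirit_bottle"):
        for r in robot.regions_of(c,nm):
            if r["p"]<.2: continue
            ys,xs=np.nonzero(r["pixels"]); 
            z={"plate1_mid":.06,"drying_rack":.057,"ball_tray":.022,"ink_tin":.034}.get(nm,.022)
            ra=cv2.minAreaRect(np.c_[xs,ys].astype(np.float32))
            corners=onplane(c,cv2.boxPoints(ra),z)[:,:2]*1000
            print(nm,round(r["p"],2),np.array(r["bbox"]),(onplane(c,[xs.mean(),ys.mean()],z)[0,:2]*1000).round(1),corners.round(0).tolist() if n=="top" else "")
    if n=="top":
        crop(c,"rack",(140,170,330,270),4);crop(c,"tray",(320,150,490,275),4)
E
```

```text
top
(0.73, array([366.1, 254.6]), 11.3, 398, array([ 418.1, -119.5]))
(0.67, array([168. , 246.1]), 22.3, 583, array([440.7, 413.4]))
(0.56, array([313.8, 116.3]), 13.1, 432, array([792.4,  18.8]))
(0.38, array([435.5, 211.9]), 55.0, 5778, array([ 531.2, -306.9]))
plate1_mid 0.77 [214.2 238.9 255.  260. ] [432.4 223.6] [[409.0, 274.0], [455.0, 275.0], [455.0, 175.0], [409.0, 174.0]]
plate1_mid 0.53 [355.1 243.7 379.8 268.2] [ 419.4 -116.6] [[432.0, -79.0], [457.0, -130.0], [407.0, -155.0], [382.0, -104.0]]
rinse_tray 0.65 [149.2 174.9 265.1 256.5] [530.2 307.5] [[436.0, 474.0], [637.0, 466.0], [616.0, 145.0], [419.0, 155.0]]
drying_rack 0.97 [268.1 174.8 307.1 254.7] [523.2  82.9] [[426.0, 138.0], [626.0, 128.0], [621.0, 27.0], [421.0, 37.0]]
ball_tray 0.63 [388.6 177.3 489.4 245.3] [ 531.7 -308.6] [[609.0, -176.0], [625.0, -437.0], [454.0, -443.0], [440.0, -185.0]]
pocket1 0.58 [386.7 178.1 486.5 247.2] [ 532. -308.] [[609.0, -175.0], [625.0, -435.0], [454.0, -442.0], [440.0, -184.0]]
brush 0.63 [176.3 187.5 248.9 207.2] [567.  307.1] [[553.0, 390.0], [598.0, 386.0], [576.0, 197.0],
[... 423 characters left out ...]
.1 416.3 240. ] [435.6 221.1] 
rinse_tray 0.79 [338.7 206.4 468.1 309.6] [537.8 315. ] 
drying_rack 0.87 [308.8 195.4 377.6 245.1] [565.4 105. ] 
ball_tray 0.63 [229.3 149.6 302.5 196.6] [ 547.8 -291.8] 
ball_tray 0.35 [318.3 176.1 334.2 187.2] [ 417.5 -124.7] 
pocket1 0.84 [227.7 148.8 310.4 197. ] [ 547.3 -291.4] 
pocket1 0.34 [308.2 195.5 379.5 248.2] [535.6  75.7] 
brush 0.9 [363.  242.4 413.3 284. ] [571.7 309.1] 
brush 0.64 [188.5 192.2 240.4 224.5] [ 794.7 -221.6] 
brush 0.46 [279.3 144.  289.1 157.2] [ 395.6 -382.6] 
ink_tin 0.82 [254.9 196.4 278.1 217.8] [ 683.  -113.1] 
ink_tin 0.68 [316.  185.2 338.4 203.2] [491.9 -46.8] 
spirit_bottle 0.4 [276.8 143.3 290.7 160.3] [ 399.3 -379.2]
```

```bash
cat >> h.py <<'E'
def darkballs(c,z=0.024,obs=None,lo=150,hi=900):
    im=c["image"].astype(int); m=(im.max(2)<70).astype(np.uint8)
    n,l,s,ce=cv2.connectedComponentsWithStats(m)
    out=[]
    for i in range(1,n):
        x,y,w,h,a=s[i]
        if lo<a<hi and .7<w/h<1.4 and a>.6*w*h:
            (cx,cy),rad=cv2.minEnclosingCircle(np.argwhere(l==i)[:,::-1].astype(np.float32))
            q=np.array([x+(w-1)/2,y+(h-1)/2])
            P=onplane(c,[ce[i],q],z,obs)*1000
            out.append((ce[i].round(1),a,w,h,P[0,:2].round(1),P[1,:2].round(1)))
    return out
E
python3 - <<'E'
from h import *
c=robot.camera("top")
for b in darkballs(c): print(b)
E
```

```text
(array([343.3, 181. ]), np.int32(356), np.int32(22), np.int32(21), array([615.1, -59.9]), array([615.2, -60.6]))
(array([363.2, 208.9]), np.int32(355), np.int32(22), np.int32(21), array([ 540. , -112.9]), array([ 539.7, -113.6]))
(array([341.7, 231.7]), np.int32(360), np.int32(22), np.int32(22), array([479.3, -55. ]), array([479.8, -54.4]))
(array([365.9, 254.2]), np.int32(359), np.int32(21), np.int32(21), array([ 419.2, -119.2]), array([ 419.7, -119.4]))
(array([460.9, 261.5]), np.int32(400), np.int32(23), np.int32(22), array([ 398.3, -373.2]), array([ 398.3, -373.5]))
(array([422.8, 266.3]), np.int32(385), np.int32(23), np.int32(22), array([ 386.2, -270.6]), array([ 385.7, -271.2]))
```

View pics/rack.png

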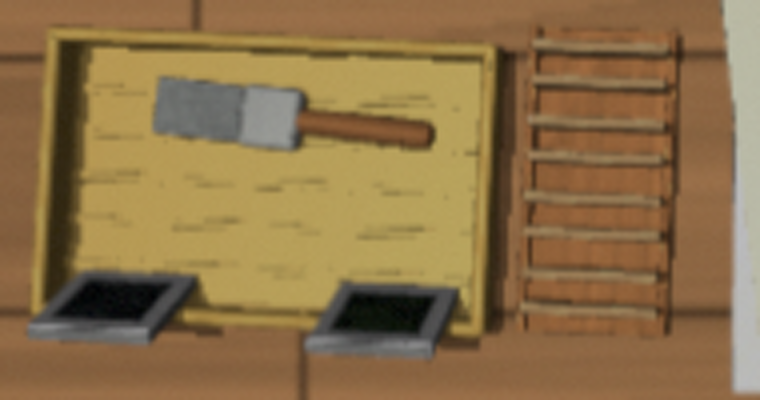

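View pics/tray.png

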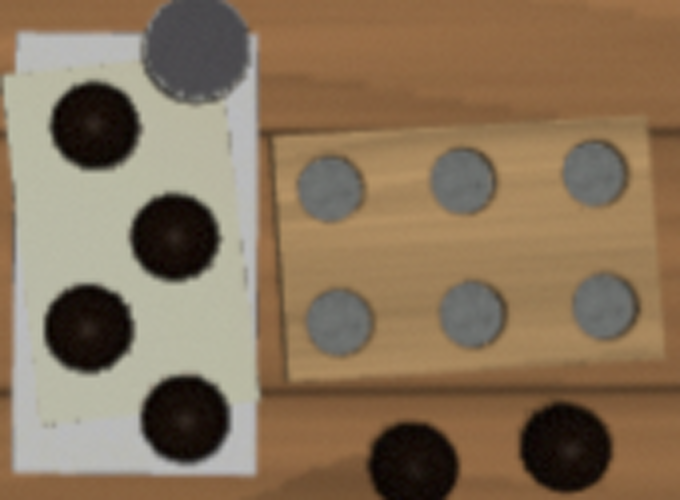

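```bash
cat >> h.py <<'E'
def plan(x,y,z,jaw):
    "target TCP in mm, jaw dir angle deg world (mod 180). prints shift/turn from measured pose"
    o=robot.get_obs(); Rt=R.from_quat(o["tool_rot"]).as_matrix()
    d=Rt.T@(np.array([x,y,z])/1000-o["position"])*1000
    a=np.degrees(np.arctan2(Rt[1,1],Rt[0,1]))
    # turning +about tool x (down) lowers world yaw
    t=-((jaw-a+90)%180-90)
    q6=np.degrees(o["q"][5])
    dx=np.hypot(d[1],d[2])
    print("pos",(o["position"]*1000).round(1),"jaw",round(a,1),"q6",round(q6,1),"tilt",Rt[:,0].round(3),"w",round(o["grip_width"]*1000,1),"F",o["ft_force"].round(1),"t",round(o["time"],1))
    print("SHIFT",d.round(1),"TURN",round(t,1),"rows>=",max(np.ceil(np.linalg.norm(d)/41.7),np.ceil(abs(t)/7.16)))
E
python3 - <<'E'
from h import *
plan(470,-300,300,0)
E
```

```text
pos [ 258.2 -569.1  247.5] jaw -65.6 q6 -10.2 tilt [-0.  0. -1.] w 87.0 F [-0.6  0.3  0.4] t 1.2
SHIFT [ -52.5 -157.6 -304.1] TURN -65.6 rows>= 10.0
```

move_arm:
  commands:
    - [-1,-52,-80,-150,-30]
    - [-1,-52,-80,-150,-30]
    - [-1,-52,-80,-150,-30]
    - [-1,-52,-80,-150,-30]
    - [-1,-52,-80,-150,-30]
    - [-1,-52,-80,-150,-30]

```text
time: 1.7
position: [0.3637, -0.4322, 0.3011]
tool_rot: [0.628, 0.324, -0.628, 0.325]
ft_force: [0.0, -0.9, -0.2]
grip_width: 0.0868
```

```bash
python3 - <<'E'
from h import *
plan(470,-300,300,0)
E
```

```text
pos [ 363.7 -432.2  301.1] jaw -35.4 q6 -25.9 tilt [ 0.002 -0.002 -1.   ] w 86.8 F [ 0.  -0.9 -0.2] t 1.7
SHIFT [   1.    10.2 -169.3] TURN -35.4 rows>= 5.0
```

move_arm:
  commands:
    - [-1,0,10,-169,-35.4]
    - [-1,0,10,-169,-35.4]
    - [-1,0,10,-169,-35.4]
    - [-1,0,10,-169,-35.4]
    - [-1,0,10,-169,-35.4]
    - [-1,0,10,-169,-35.4]
    - [-1,0,10,-169,-35.4]

```text
time: 2.28
position: [0.468, -0.3039, 0.299]
tool_rot: [-0.501, -0.498, 0.502, -0.498]
ft_force: [0.4, 0.1, 0.3]
grip_width: 0.0874
```

```bash
python3 - <<'E'
from h import *
plan(470,-300,300,0)
o=robot.get_obs();c=robot.camera("wrist");save(c,"w1")
for b in darkballs(c,obs=o,lo=500,hi=6000): print(b)
E
```

```text
pos [ 468.  -303.9  299. ] jaw -0.4 q6 -44.0 tilt [-0.001 -0.001 -1.   ] w 87.4 F [0.4 0.1 0.3] t 2.3
SHIFT [-1.   2.  -3.9] TURN -0.4 rows>= 1.0
(array([279.6,  24.2]), np.int32(1873), np.int32(48), np.int32(51), array([ 419.8, -120.7]), array([ 419.6, -121.6]))
(array([377.9,  20.5]), np.int32(1723), np.int32(49), np.int32(45), array([ 541.2, -117.6]), array([ 541.4, -119.2]))
(array([260.2, 147.8]), np.int32(1526), np.int32(44), np.int32(44), array([ 387.2, -272. ]), array([ 387.6, -271.6]))
(array([272.3, 219.8]), np.int32(1311), np.int32(41), np.int32(41), array([ 398.8, -375.5]), array([ 398.4, -375.7]))
```

View pics/w1.png

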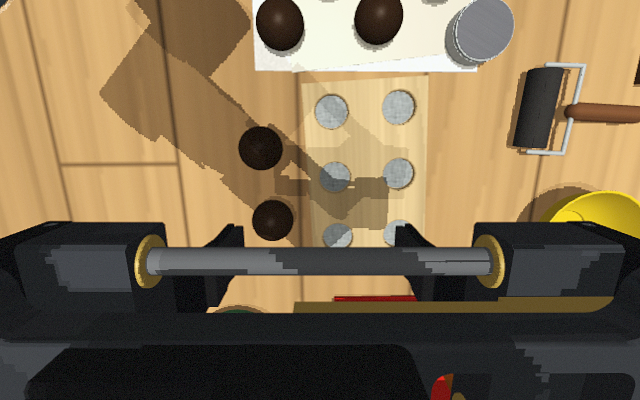

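```bash
cat > pk.py <<'E'
from h import *
from scipy.optimize import least_squares
def pockets(c,z,obs=None,lo=80,hi=2500,smax=60,box=None):
    hsv=cv2.cvtColor(c["image"],cv2.COLOR_RGB2HSV)
    m=((hsv[:,:,1]<smax)&(hsv[:,:,2]>60)).astype(np.uint8)
    n,l,s,ce=cv2.connectedComponentsWithStats(m)
    o=[]
    for i in range(1,n):
        x,y,w,h,a=s[i]
        if lo<a<hi and .7<w/h<1.4:
            P=onplane(c,ce[i],z,obs)[0]*1000
            if 430<P[0]<640 and -450<P[1]<-180: o.append((ce[i].round(1).tolist(),int(a),int(w),int(h),P[:2].round(1)))
    return o
def fit(pts):
    pts=np.array(pts)
    M=np.array([[sx*45,sy*90] for sx in(-1,1) for sy in(-1,0,1)],float)
    def f(p):
        c,s=np.cos(p[2]),np.sin(p[2]);Q=M@np.array([[c,s],[-s,c]])+p[:2]
        return Q
    def res(p):
        Q=f(p);D=np.linalg.norm(pts[:,None]-Q[None],axis=2);j=D.argmin(1)
        return (pts-Q[j]).ravel()
    r=least_squares(res,[530,-308,.06])
    return r.x,f(r.x),res(r.x).reshape(-1,2)
if __name__=="__main__":
    for n in("top","wrist"):
        o=robot.get_obs() if n=="wrist" else None
        c=robot.camera(n)
        for sm in (60,80,100):
            ps=pockets(c,.022,o,smax=sm)
            if sm==80:
                for p in ps: print(p)
            if len(ps)>=3:
                x,Q,r=fit([p[4] for p in ps]);print(n,sm,len(ps),x.round(3),abs(r).max().round(1));print(Q.round(1).tolist())
E
python3 pk.py
```

```text
top 60 4 [ 5.32953e+02 -3.07627e+02  4.60000e-02] 5.5
[[492.2, -399.6], [488.0, -309.7], [483.8, -219.8], [582.1, -395.5], [577.9, -305.5], [573.7, -215.6]]
([435.0, 194.8], 205, 16, 17, array([ 577.4, -306.9]))
([402.0, 196.7], 209, 17, 17, array([ 572.4, -217.6]))
([404.2, 230.2], 210, 17, 17, array([ 482.7, -222.4]))
top 80 3 [ 5.32535e+02 -3.09710e+02  5.60000e-02] 0.3
[[492.6, -402.1], [487.6, -312.2], [482.6, -222.4], [582.5, -397.1], [577.5, -307.2], [572.4, -217.3]]
top 100 3 [ 5.32462e+02 -3.09408e+02  5.60000e-02] 0.4
[[492.5, -401.8], [487.5, -311.9], [482.5, -222.1], [582.4, -396.8], [577.4, -306.9], [572.4, -217.0]]
wrist 60 6 [ 5.31133e+02 -3.10200e+02  4.30000e-02] 5.8
[[490.1, -402.1], [486.2, -312.2], [482.3, -222.2], [580.0, -398.2], [576.1, -308.2], [572.2, -218.3]]
([397.5, 106.7], 854, 32, 34, array([ 571.4, -220.4]))
([331.1, 111.0], 857, 33, 33, array([ 483.4, -225.1]))
([397.5, 172.3], 707, 30, 30, array([ 576.3, -308.4]))
([334.5, 175.9], 708, 30, 29, array([ 488.3, -312.7]))
([392.6, 229.9], 306, 26, 26, array([ 574. , -393.9]))
([337.5, 235.2], 591, 30, 25, array([ 493. , -401.4]))
wrist 80 6 [ 5.31067e+02 -3.10317e+02  4.30000e-02] 5.9
[[490.0, -402.2], [486.1, -312.2], [482.3, -222.3], [579.9, -398.3], [576.0, -308.4], [572.2, -218.5]]
```

```bash
sed -i 's/t=-((jaw-a+90)%180-90)/t=-((jaw-a+180)%360-180)/' h.py; python3 - <<'E'
from h import *
plan(387,-272,120,-90)
E
```

```text
pos [ 467.4 -304.6  299.2] jaw -0.5 q6 -44.1 tilt [-0. -0. -1.] w 87.7 F [-0.5  0.1  0.1] t 2.4
SHIFT [179.3 -80.5 -32. ] TURN 89.5 rows>= 13.0
```

move_arm:
  commands:
    - [-1,60,-40,-16,45]
    - [-1,60,-40,-16,45]
    - [-1,60,-40,-16,45]
    - [-1,60,-40,-16,45]
    - [-1,60,-40,-16,45]
    - [-1,60,-40,-16,45]
    - [-1,60,-40,-16,45]

```text
time: 3.02
position: [0.4275, -0.2882, 0.2395]
tool_rot: [-0.655, -0.266, 0.655, -0.266]
ft_force: [0.3, 1.7, -0.5]
grip_width: 0.0867
```

```bash
python3 - <<'E'
from h import *
plan(387,-272,120,-90)
E
```

```text
pos [ 427.5 -288.2  239.5] jaw -45.7 q6 -0.7 tilt [-0. -0. -1.] w 86.7 F [ 0.3  1.7 -0.5] t 3.0
SHIFT [119.5 -39.9  17.6] TURN 44.3 rows>= 7.0
```

move_arm:
  commands:
    - [-1,119,-40,18,44.3]
    - [-1,119,-40,18,44.3]
    - [-1,119,-40,18,44.3]
    - [-1,119,-40,18,44.3]
    - [-1,119,-40,18,44.3]
    - [-1,119,-40,18,44.3]
    - [-1,119,-40,18,44.3]
    - [-1,119,-40,18,44.3]

```text
time: 3.68
position: [0.387, -0.2722, 0.1205]
tool_rot: [0.707, 0.003, -0.707, 0.003]
ft_force: [0.1, 0.6, -0.5]
grip_width: 0.0869
```

```bash
python3 - <<'E'
from h import *
plan(387,-272,39,-90)
o=robot.get_obs();c=robot.camera("wrist");save(c,"w2")
t=robot.camera("top");save(t,"t2")
for b in darkballs(c,obs=o,lo=1000,hi=20000): print(b)
for b in darkballs(t): print(b)
E
```

```text
pos [ 387.  -272.2  120.5] jaw -89.6 q6 40.9 tilt [ 0. -0. -1.] w 86.9 F [ 0.1  0.6 -0.5] t 3.7
SHIFT [81.5 -0.2 -0. ] TURN 0.4 rows>= 2.0
(array([34.3, 82.3]), np.int32(5397), np.int32(78), np.int32(86), array([480.3, -62.3]), array([482.2, -65.9]))
(array([122.5, 164. ]), np.int32(5396), np.int32(90), np.int32(76), array([ 420.3, -118.2]), array([ 419.9, -118.2]))
(array([449.1, 192.5]), np.int32(4748), np.int32(81), np.int32(76), array([ 399.1, -376.9]), array([ 399.1, -376.8]))
(array([318.7, 205.7]), np.int32(4317), np.int32(75), np.int32(74), array([ 387.4, -272.3]), array([ 387.6, -272.5]))
(array([343.2, 181. ]), np.int32(355), np.int32(22), np.int32(21), array([615.2, -59.9]), array([615.2, -60.6]))
(array([363.2, 208.9]), np.int32(352), np.int32(22), np.int32(21), array([ 540. , -112.8]), array([ 539.7, -113.6]))
(array([341.8, 231.7]), np.int32(360), np.int32(22), np.int32(22), array([479.1, -55.1]), array([479.8, -54.4]))
(array([366. , 254.3]), np.int32(364), np.int32(21), np.int32(22), array([ 418.8, -119.4]), array([ 418.4, -119.4]))
```

View pics/w2.png

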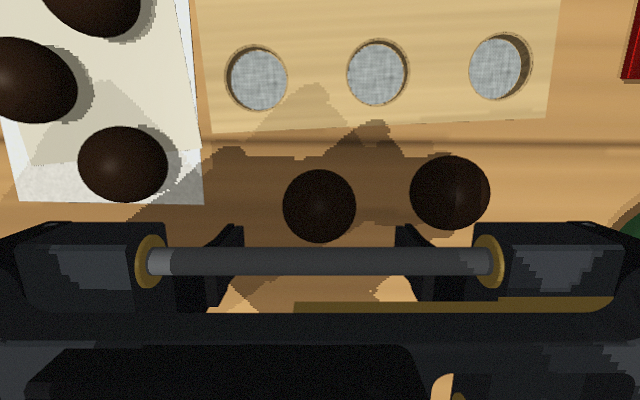

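The wrist view shows the ball at (319,206), centred between the jaws. I'll descend and grip it lightly.

move_arm:
  commands:
    - [-1,40,0,0,0]
    - [-1,65,0,0,0]
    - [-1,78,0,0,0]
    - [-1,81,0,0,0]
    - [-1,81,0,0,0]
  newtons: 12

```text
time: 4.2
position: [0.387, -0.2708, 0.0389]
tool_rot: [-0.707, -0.004, 0.708, -0.003]
ft_force: [0.4, 0.2, 0.1]
grip_width: 0.0873
```

move_arm:
  commands:
    - [0.3,0,0,0,0]
    - [0.5,0,0,0,0]
    - [0.8,0,0,0,0]
    - [1,0,0,0,0]
    - [1,0,0,0,0]
    - [1,0,0,0,0]
    - [1,0,0,0,0]
  newtons: 12

```text
time: 4.78
position: [0.3877, -0.2713, 0.0401]
tool_rot: [0.707, 0.003, -0.707, 0.004]
ft_force: [0.1, 0.6, 5.8]
grip_width: 0.0587
```

```bash
python3 - <<'E'
from h import *
plan(387,-272,110,-90)
E
```

```text
pos [ 387.7 -271.3   40.1] jaw -89.5 q6 41.0 tilt [ 0.001 -0.001 -1.   ] w 58.7 F [0.1 0.6 5.8] t 4.8
SHIFT [-69.9   0.8   0.6] TURN 0.5 rows>= 2.0
```

move_arm:
  commands:
    - [0,0,0,0,0]
    - [-0.4,0,0,0,0]
    - [-0.5,6,0,0,0]
    - [-0.5,6.5,0,0,0]
    - [-0.5,6.5,0,0,0]

```text
time: 5.2
position: [0.387, -0.2704, 0.0323]
tool_rot: [-0.707, -0.004, 0.708, -0.003]
ft_force: [0.1, 0.1, -0.8]
grip_width: 0.0646
```

```bash
python3 - <<'E'
from h import *
plan(387,-272,33,-90)
E
```

```text
pos [ 387.  -270.4   32.3] jaw -89.5 q6 41.0 tilt [-0.001  0.001 -1.   ] w 64.6 F [ 0.1  0.1 -0.8] t 5.2
SHIFT [-0.7  1.6 -0. ] TURN 0.5 rows>= 1.0
```

move_arm:
  commands:
    - [0.3,0,1,0,0]
    - [1,0,1,0,0]
    - [1,0,1,0,0]
    - [1,0,1,0,0]
    - [1,0,1,0,0]
  newtons: 14

```text
time: 5.62
position: [0.3873, -0.2719, 0.033]
tool_rot: [-0.707, -0.003, 0.707, -0.003]
ft_force: [-0.1, 0.1, -1.4]
grip_width: 0.0586
```

```bash
python3 - <<'E'
from h import *
plan(387,-272,120,-90)
E
```

```text
pos [ 387.3 -271.9   33. ] jaw -89.5 q6 40.9 tilt [-0.  0. -1.] w 58.6 F [-0.1  0.1 -1.4] t 5.6
SHIFT [-87.    0.1   0.3] TURN 0.5 rows>= 3.0
```

move_arm:
  commands:
    - [1,-20,0,0,0]
    - [1,-50,0,0,0]
    - [1,-75,0,0,0]
    - [1,-87,0,0,0]
    - [1,-87,0,0,0]

```text
time: 6.03
position: [0.3885, -0.273, 0.1225]
tool_rot: [0.708, 0.002, -0.706, 0.005]
ft_force: [-0.5, -0.2, -2.0]
grip_width: 0.0587
```

```bash
python3 - <<'E'
from h import *
plan(577,-308.5,120,-45)
o=robot.get_obs();c=robot.camera("wrist");save(c,"w3")
t=robot.camera("top")
E
```

```text
pos [ 388.5 -273.   122.5] jaw -89.5 q6 40.9 tilt [ 0.004 -0.004 -1.   ] w 58.7 F [-0.5 -0.2 -2. ] t 6.0
SHIFT [   3.4   37.1 -188.2] TURN -44.5 rows>= 7.0
```

View pics/w3.png

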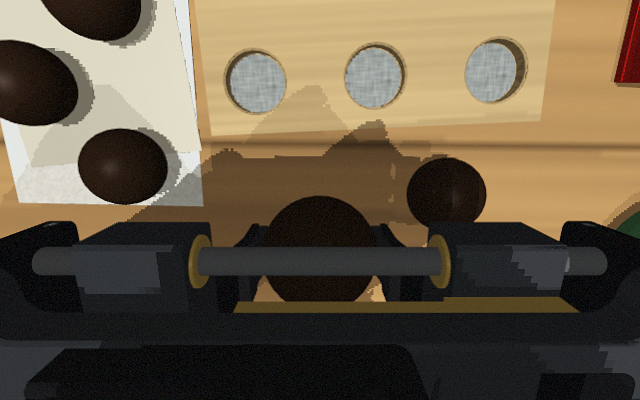

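The ball is held between the fingers at (319,250). Now I'll carry it over the far middle pocket.

move_arm:
  commands:
    - [1,0,4,-20,-6]
    - [1,0,10,-50,-13]
    - [1,0,17,-85,-20]
    - [1,0,24,-120,-27]
    - [1,0,30,-155,-34]
    - [1,0,35,-178,-41]
    - [1,0,37,-188,-44.5]
    - [1,0,37,-188,-44.5]

```text
time: 6.8
position: [0.5776, -0.3073, 0.1177]
tool_rot: [0.653, 0.271, -0.653, 0.271]
ft_force: [-0.5, -0.8, -0.6]
grip_width: 0.059
```

```bash
python3 - <<'E'
from h import *
plan(577,-308.5,56,-45)
o=robot.get_obs();c=robot.camera("wrist");save(c,"w4")
E
```

```text
pos [ 577.6 -307.3  117.7] jaw -44.9 q6 7.1 tilt [ 0.  0. -1.] w 59.0 F [-0.5 -0.8 -0.6] t 6.8
SHIFT [61.7  0.4  1.3] TURN 0.1 rows>= 2.0
```

View pics/w4.png

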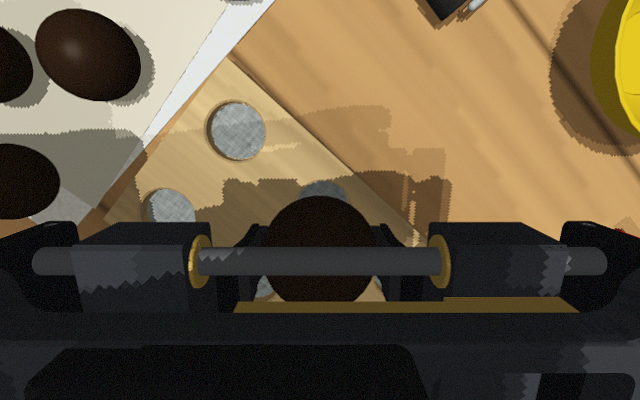

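move_arm:
  commands:
    - [1,30,0,1,0]
    - [1,45,0,1,0]
    - [1,55,0,1,0]
    - [1,61,0,1,0]
    - [1,61,0,1,0]

```text
time: 7.27
position: [0.5731, -0.3072, 0.0572]
tool_rot: [-0.653, -0.272, 0.654, -0.269]
ft_force: [0.0, -0.0, -0.7]
grip_width: 0.0586
```

```bash
python3 - <<'E'
from h import *
from pk import *
plan(577,-308.5,51,-45)
o=robot.get_obs();c=robot.camera("wrist");save(c,"w5")
c2=cv2.imread("pics/w4.png")[:,:,::-1].copy()
d=dict(c);d["image"]=c2
o4=dict(o);o4["position"]=np.array([.5776,-.3073,.1177])
for z in(.022,.010): print(pockets(d,z,o4,hi=5000))
E
```

```text
pos [ 573.1 -307.2   57.2] jaw -45.1 q6 7.1 tilt [-0.004  0.003 -1.   ] w 58.6 F [ 0.  -0.  -0.7] t 7.3
SHIFT [ 6.1  3.7 -1.8] TURN -0.1 rows>= 1.0
[([237.8, 130.6], 2338, 54, 56, array([ 575.9, -221. ])), ([169.8, 207.0], 1279, 47, 34, array([ 491.1, -221.6])), ([263.3, 287.1], 247, 19, 22, array([ 491. , -324.3]))]
[([237.8, 130.6], 2338, 54, 56, array([ 573.3, -219. ])), ([169.8, 207.0], 1279, 47, 34, array([ 484.2, -219.7])), ([263.3, 287.1], 247, 19, 22, array([ 484. , -327.6]))]
```

View pics/w5.png

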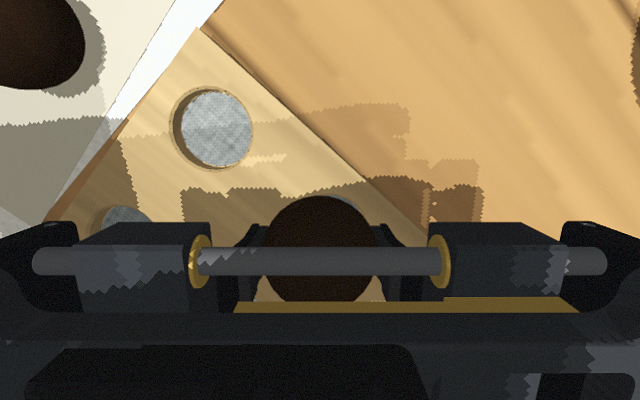

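move_arm:
  commands:
    - [1,0,2,0,0]
    - [1,0,2,0,0]
    - [1,0,2,0,0]

```text
time: 7.57
position: [0.5771, -0.31, 0.0602]
tool_rot: [0.654, 0.27, -0.653, 0.271]
ft_force: [0.8, 0.7, -1.1]
grip_width: 0.0592
```

```bash
python3 - <<'E'
from h import *
plan(577,-308.5,51,-45)
o=robot.get_obs();c=robot.camera("wrist");crop(c,"w6",(140,60,290,200),5)
print(onplane(c,[212.5,128],.022,o)*1000)
E
```

```text
pos [ 577.1 -310.    60.2] jaw -45.0 q6 7.0 tilt [ 0.002 -0.002 -1.   ] w 59.2 F [ 0.8  0.7 -1.1] t 7.6
SHIFT [ 9.2 -1.2 -1. ] TURN -0.0 rows>= 1.0
[[ 578.76079229 -222.37795894   22.        ]]
```

View pics/w6.png

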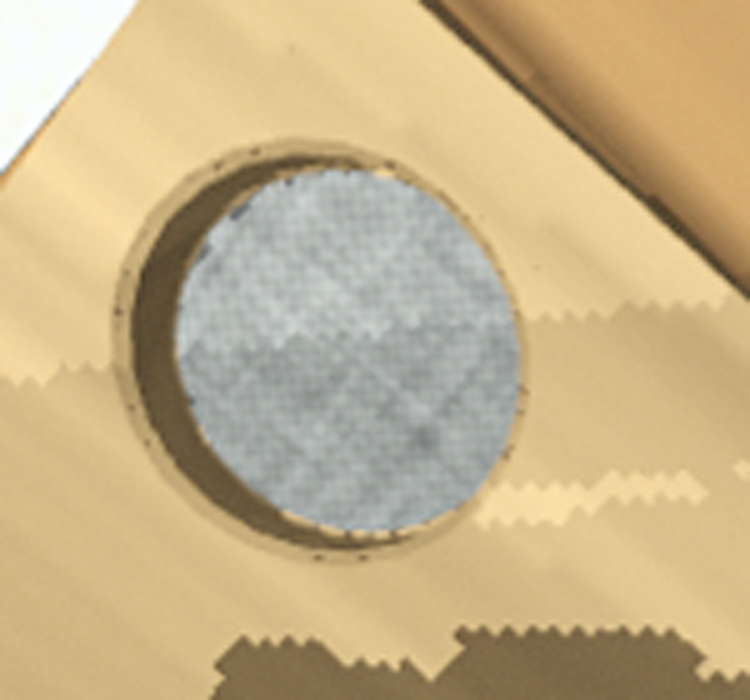

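```bash
python3 - <<'E'
from h import *
for i in range(4):
    o=robot.get_obs();c=robot.camera("wrist")
    print(o["time"],(o["position"]*1000).round(1),R.from_quat(o["tool_rot"]).as_matrix()[:,0].round(4),(onplane(c,[204.9,130.2],.022,o)*1000).round(1),o["joint_velocities"].round(3),o["ft_force"].round(1))
save(c,"w7")
E
```

```text
7.6167 [ 576.9 -309.9   60.1] [ 0.0015 -0.0012 -1.    ] [[ 574.6 -219.9   22. ]] [ 0.002  0.005  0.006  0.001  0.001 -0.001] [ 0.3  0.2 -1.3]
7.6667 [ 576.8 -309.7   59.9] [ 1.2e-03 -9.0e-04 -1.0e+00] [[ 574.5 -219.8   22. ]] [ 0.001  0.003  0.003 -0.001  0.001 -0.   ] [-1.1  0.5 -0.4]
7.7167 [ 576.7 -309.6   59.7] [ 9.e-04 -7.e-04 -1.e+00] [[ 574.4 -219.7   22. ]] [ 0.002  0.004  0.001 -0.     0.001  0.   ] [ 0.8  0.3 -1.3]
7.7667 [ 576.6 -309.5   59.6] [ 6.e-04 -4.e-04 -1.e+00] [[ 574.3 -219.7   22. ]] [ 0.002  0.003  0.003  0.001 -0.001 -0.002] [-0.3  0.8 -2. ]
```

move_arm:
  commands:
    - [1,2,0,-1,0]
    - [1,4,0,-1,0]
    - [1,5.5,0,-1,0]
    - [1,6.5,0,-1,0]
    - [1,7,0,-1,0]
    - [1,7,0,-1,0]
    - [1,7,0,-1,0]

```text
time: 8.4
position: [0.5771, -0.3087, 0.052]
tool_rot: [-0.653, -0.271, 0.653, -0.271]
ft_force: [0.5, -0.3, -1.2]
grip_width: 0.0587
```

```bash
python3 - <<'E'
from h import *
plan(577.3,-308.5,50,-45)
E
```

```text
pos [ 577.1 -308.7   52. ] jaw -45.0 q6 7.1 tilt [-0.  0. -1.] w 58.7 F [ 0.5 -0.3 -1.2] t 8.4
SHIFT [ 2.  -0.  -0.3] TURN -0.0 rows>= 1.0
```

move_arm:
  commands:
    - [1,0.5,0,0,0]
    - [1,1,0,0,0]
    - [1,1.5,0,0,0]
    - [1,2,0,0,0]
    - [1,2,0,0,0]
    - [1,2,0,0,0]

```text
time: 8.9
position: [0.5777, -0.3093, 0.0506]
tool_rot: [0.654, 0.27, -0.653, 0.271]
ft_force: [1.0, -0.9, 1.7]
grip_width: 0.0584
```

move_arm:
  commands:
    - [0.2,0,0,0,0]
    - [-0.2,0,0,0,0]
    - [-0.5,0,0,0,0]
    - [-0.6,0,0,0,0]
    - [-0.6,-20,0,0,0]
    - [-0.6,-45,0,0,0]
    - [-0.6,-75,0,0,0]

```text
time: 9.48
position: [0.5749, -0.3069, 0.1231]
tool_rot: [-0.652, -0.273, 0.655, -0.268]
ft_force: [1.4, 0.6, 0.1]
grip_width: 0.0693
```

```bash
python3 - <<'E'
from h import *
plan(399,-376,120,-90)
o=robot.get_obs();c=robot.camera("wrist");save(c,"w8")
t=robot.camera("top");crop(t,"t8",(320,150,490,275),4)
for b in darkballs(c,obs=o,lo=1000,hi=20000): print(b)
for b in darkballs(c,z=.041,obs=o,lo=1000,hi=20000): print(b)
for b in darkballs(t): print(b)
E
```

```text
pos [ 574.9 -306.9  123.1] jaw -45.0 q6 7.1 tilt [-0.006  0.005 -1.   ] w 69.3 F [1.4 0.6 0.1] t 9.5
SHIFT [  3.9 -75.5 173.3] TURN 45.0 rows>= 7.0
(array([97.6, 54.4]), np.int32(6725), np.int32(101), np.int32(90), array([ 540.6, -111.1]), array([ 540.2, -110.8]))
(array([ 29.7, 178.5]), np.int32(4263), np.int32(69), np.int32(75), array([ 423.9, -124.8]), array([ 426.8, -127.1]))
(array([97.6, 54.4]), np.int32(6725), np.int32(101), np.int32(90), array([ 546.5, -121.8]), array([ 546.2, -121.5]))
(array([ 29.7, 178.5]), np.int32(4263), np.int32(69), np.int32(75), array([ 438.2, -134.5]), array([ 440.9, -136.7]))
(array([343.3, 181. ]), np.int32(354), np.int32(22), np.int32(21), array([615.2, -59.9]), array([615.2, -60.6]))
```

View pics/w8.png

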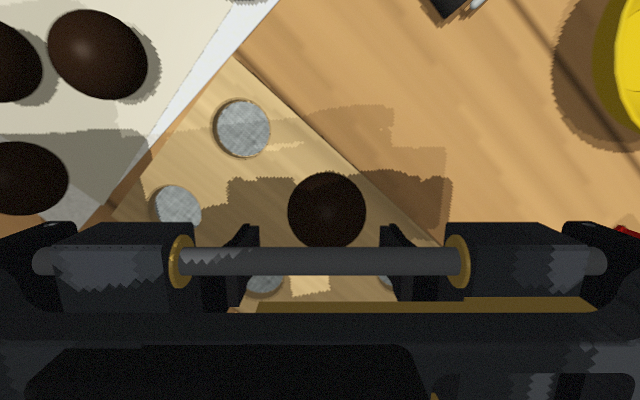

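View pics/t8.png

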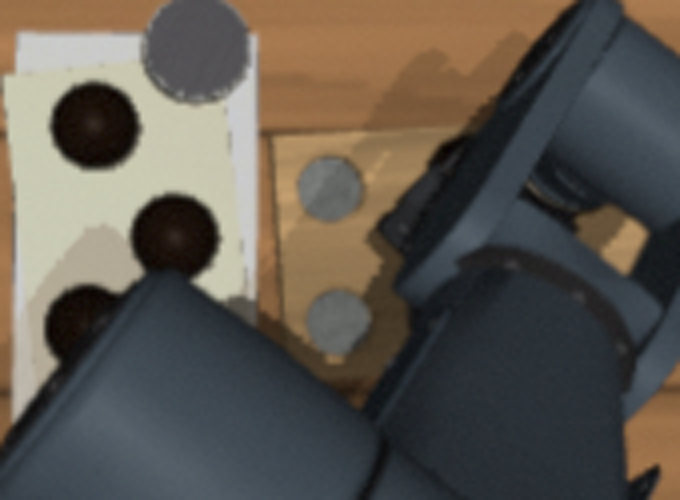

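move_arm:
  commands:
    - [-1,0,-75,173,45]
    - [-1,0,-75,173,45]
    - [-1,0,-75,173,45]
    - [-1,0,-75,173,45]
    - [-1,0,-75,173,45]
    - [-1,0,-75,173,45]
    - [-1,0,-75,173,45]
    - [-1,0,-75,173,45]

```text
time: 10.25
position: [0.4003, -0.3772, 0.1241]
tool_rot: [-0.706, -0.0, 0.708, 0.002]
ft_force: [0.1, 0.1, 0.4]
grip_width: 0.087
```

```bash
cat > look.py <<'E'
from h import *
import sys
n=sys.argv[1]
o=robot.get_obs();c=robot.camera("wrist");save(c,n)
t=robot.camera("top");save(t,"T"+n)
print("wrist")
for b in darkballs(c,obs=o,lo=1000,hi=20000): print(b[0],b[1],b[4],"z41:",(onplane(c,b[0],.041,o)[0]*1000).round(1)[:2])
print("top")
for b in darkballs(t): print(b[0],b[1],b[4],"z41:",(onplane(t,b[0],.041)[0]*1000).round(1)[:2])
E
python3 look.py w9; python3 - <<'E'
from h import *
plan(399,-376,33,-90)
E
```

```text
wrist
[ 21.6 182.5] 2980 [ 419.5 -135.5] z41: [ 423.  -152.9]
[316.8 206.2] 4153 [ 399.1 -375.5] z41: [ 404.  -375.6]
top
[343.2 181. ] 355 [615.2 -59.9] z41: [613.4 -59.2]
[437.1 194.1] 373 [ 579.1 -312.2] z41: [ 577.7 -308.3]
[363.2 208.9] 349 [ 540.1 -112.8] z41: [ 539.2 -111.6]
[341.7 231.7] 353 [479.3 -54.9] z41: [479.2 -54.4]
[365.9 254.2] 359 [ 419.2 -119.3] z41: [ 419.9 -117.8]
pos [ 401.2 -377.2  124.3] jaw -89.9 q6 35.1 tilt [-0.001  0.002 -1.   ] w 86.8 F [-0.7 -0.3  0.8] t 10.3
SHIFT [91.3 -1.   2.1] TURN 0.1 rows>= 3.0
```

move_arm:
  commands:
    - [-1,40,-1.5,2,0]
    - [-1,70,-1.5,2,0]
    - [-1,85,-1.5,2,0]
    - [-1,91,-1.5,2,0]
    - [-1,91,-1.5,2,0]
    - [0,91,-1.5,2,0]
    - [0.4,91,-1.5,2,0]

```text
time: 10.93
position: [0.4004, -0.377, 0.035]
tool_rot: [0.708, -0.0, -0.707, 0.001]
ft_force: [0.4, -0.4, 0.5]
grip_width: 0.08
```

move_arm:
  commands:
    - [1,0,0,0,0]
    - [1,0,0,0,0]
    - [1,0,0,0,0]
    - [1,0,0,0,0]
    - [1,0,0,0,0]

```text
time: 11.35
position: [0.3999, -0.3766, 0.0349]
tool_rot: [0.707, -0.0, -0.707, 0.0]
ft_force: [0.0, 1.4, 5.6]
grip_width: 0.0586
```

```bash
python3 - <<'E'
from h import *
plan(399,-376,120,-90)
E
```

```text
pos [ 399.9 -376.6   34.9] jaw -90.0 q6 35.1 tilt [ 0.001 -0.001 -1.   ] w 58.6 F [0.  1.4 5.6] t 11.3
SHIFT [-85.1  -0.6   0.9] TURN -0.0 rows>= 3.0
```

move_arm:
  commands:
    - [0.1,0,0,0,0]
    - [-0.4,0,0,0,0]
    - [-0.5,2.5,0,0,0]
    - [-0.5,2.5,0,0,0]
    - [0.4,2.5,0,0,0]
    - [1,2.5,0,0,0]
    - [1,2.5,0,0,0]
    - [1,2.5,0,0,0]

```text
time: 12.02
position: [0.3996, -0.3763, 0.0313]
tool_rot: [-0.707, -0.0, 0.707, 0.0]
ft_force: [-1.3, -0.8, -0.0]
grip_width: 0.0588
```

move_arm:
  commands:
    - [1,0,0,0,0]
    - [1,-5,0,0,0]
    - [1,-10,0,0,0]

```text
time: 12.27
position: [0.3995, -0.3762, 0.0416]
tool_rot: [-0.707, -0.0, 0.707, 0.0]
ft_force: [-0.8, 0.3, -1.5]
grip_width: 0.0589
```

```bash
python3 - <<'E'
from h import *
plan(492.6,-403,122,-45)
E
```

```text
pos [ 399.5 -376.2   41.6] jaw -90.0 q6 35.1 tilt [-0.001  0.001 -1.   ] w 58.9 F [-0.8  0.3 -1.5] t 12.3
SHIFT [-80.5  26.7 -93. ] TURN -45.0 rows>= 7.0
```

move_arm:
  commands:
    - [1,-30,0,0,0]
    - [1,-60,4,-15,-7]
    - [1,-78,10,-35,-14]
    - [1,-80,17,-60,-21]
    - [1,-80,22,-78,-28]
    - [1,-80,25,-88,-35]
    - [1,-80,26.5,-93,-42]
    - [1,-80,26.5,-93,-45]

```text
time: 12.93
position: [0.4942, -0.4034, 0.1223]
tool_rot: [0.653, 0.272, -0.652, 0.273]
ft_force: [-0.3, 0.1, -1.7]
grip_width: 0.0586
```

```bash
python3 - <<'E'
from h import *
plan(492.6,-403,55,-45)
o=robot.get_obs();c=robot.camera("wrist");save(c,"w10")
E
```

```text
pos [ 494.2 -403.4  122.3] jaw -44.7 q6 -4.6 tilt [ 0.002 -0.002 -1.   ] w 58.6 F [-0.3  0.1 -1.7] t 12.9
SHIFT [67.3 -1.6  0.8] TURN 0.3 rows>= 2.0
```

View pics/w10.png

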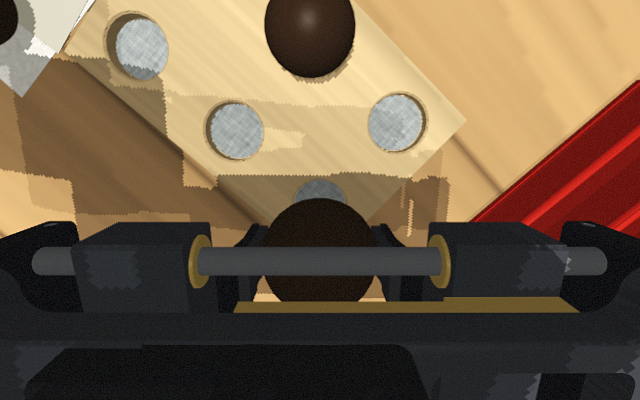

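move_arm:
  commands:
    - [1,30,-1,0.5,0.3]
    - [1,48,-1,0.5,0.3]
    - [1,58,-1,0.5,0.3]
    - [1,64,-1,0.5,0.3]
    - [1,67,-1,0.5,0.3]
    - [1,68,-1,0.5,0.3]
    - [1,68,-1,0.5,0.3]
    - [1,68,-1,0.5,0.3]

```text
time: 13.65
position: [0.4921, -0.4032, 0.0545]
tool_rot: [0.654, 0.268, -0.654, 0.269]
ft_force: [0.3, 0.6, -1.0]
grip_width: 0.0586
```

```bash
python3 - <<'E'
from h import *
plan(492.6,-403,49,-45)
E
```

```text
pos [ 492.1 -403.2   54.5] jaw -45.3 q6 -4.1 tilt [ 0.001 -0.001 -1.   ] w 58.6 F [ 0.3  0.6 -1. ] t 13.7
SHIFT [ 5.5  0.2 -0.5] TURN -0.3 rows>= 1.0
```

move_arm:
  commands:
    - [1,1.5,0,0,0]
    - [1,3,0,0,0]
    - [1,4,0,0,0]
    - [1,4.7,0,0,0]
    - [1,5.2,0,0,0]
    - [1,5.5,0,0,0]
    - [1,5.5,0,0,0]

```text
time: 14.23
position: [0.4928, -0.4036, 0.0491]
tool_rot: [0.655, 0.268, -0.654, 0.27]
ft_force: [1.7, 1.1, 5.1]
grip_width: 0.0587
```

move_arm:
  commands:
    - [0.2,-0.5,0,0,0]
    - [-0.2,-0.5,0,0,0]
    - [-0.5,-0.5,0,0,0]
    - [-0.6,-0.5,0,0,0]
    - [-0.6,-20,0,0,0]
    - [-0.6,-45,0,0,0]
    - [-0.6,-80,0,0,0]
    - [-0.6,-80,0,0,0]

```text
time: 14.9
position: [0.4931, -0.4044, 0.133]
tool_rot: [0.655, 0.267, -0.653, 0.271]
ft_force: [0.8, -1.5, 0.4]
grip_width: 0.0696
```

```bash
python3 look.py w11; python3 - <<'E'
from h import *
plan(419.3,-119.5,120,-15)
E
```

```text
wrist
[308.   35.7] 5155 [ 579.  -308.8] z41: [ 576.3 -312. ]
[318.8 207.7] 4425 [ 489.8 -408.4] z41: [ 493.2 -404.8]
top
[343.3 181. ] 354 [615.2 -59.9] z41: [613.4 -59.4]
[437.1 194.1] 372 [ 579.1 -312.1] z41: [ 577.7 -308.3]
[363.2 208.9] 348 [ 540.  -112.8] z41: [ 539.2 -111.6]
[341.9 231.7] 353 [479.3 -55.4] z41: [479.2 -55. ]
[366.2 254.5] 371 [ 418.3 -119.9] z41: [ 419.1 -118.6]
pos [ 491.3 -402.5  128.8] jaw -45.3 q6 -4.1 tilt [-0. -0. -1.] w 69.8 F [ 0.1 -0.1 -0.6] t 15.0
SHIFT [   8.8 -251.8 -147.9] TURN -30.3 rows>= 8.0
```

View pics/w11.png

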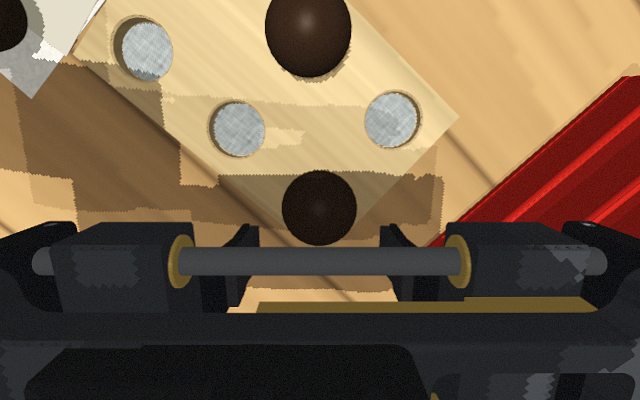

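move_arm:
  commands:
    - [-1,8,-252,-148,0]
    - [-1,8,-252,-148,0]
    - [-1,8,-252,-148,0]
    - [-1,8,-252,-148,0]
    - [-1,8,-252,-148,0]
    - [-1,8,-252,-148,0]
    - [-1,8,-252,-148,0]
    - [-1,8,-252,-148,0]

```text
time: 15.67
position: [0.4113, -0.1105, 0.1181]
tool_rot: [-0.65, -0.276, 0.657, -0.265]
ft_force: [-1.2, 0.1, 0.1]
grip_width: 0.0869
```

move_arm:
  commands:
    - [-1,0,0,0,0]
    - [-1,0,0,0,0]

```text
time: 15.83
position: [0.4194, -0.1192, 0.1193]
tool_rot: [-0.653, -0.27, 0.654, -0.269]
ft_force: [0.4, -0.1, 0.0]
grip_width: 0.0869
```

```bash
python3 look.py w12; python3 - <<'E'
from h import *
plan(419.3,-119.5,32,-45)
E
```

```text
wrist
[433.7  86.6] 5772 [ 543.  -114.4] z41: [ 537.5 -111.3]
[317.   89.7] 5381 [481.4 -55.2] z41: [480.3 -56.5]
[320.9 207.2] 4323 [ 419.7 -120.5] z41: [ 423.2 -117. ]
top
[343.2 181. ] 355 [615.2 -59.9] z41: [613.4 -59.2]
[437.1 194. ] 374 [ 579.2 -312.1] z41: [ 578.  -308.3]
[363.2 208.9] 352 [ 540.  -112.8] z41: [ 539.2 -111.6]
[472.9 226. ] 388 [ 492.9 -407.5] z41: [ 492.7 -402.5]
[341.8 231.7] 361 [479.2 -55.2] z41: [479.2 -54.7]
pos [ 420.3 -120.6  119.6] jaw -45.4 q6 14.7 tilt [ 0. -0. -1.] w 87.0 F [ 0.2  0.1 -0.1] t 15.9
SHIFT [87.6 -1.6 -0.1] TURN -0.4 rows>= 3.0
```

View pics/w12.png

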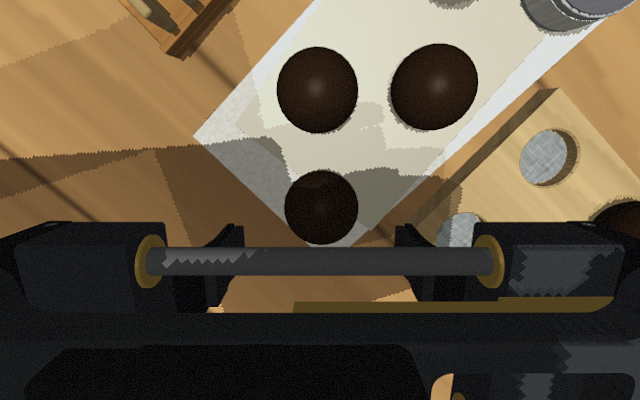

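move_arm:
  commands:
    - [-1,40,-0.5,0,0]
    - [-1,70,-0.5,0,0]
    - [-1,83,-0.5,0,0]
    - [-1,88,-0.5,0,0]
    - [-1,88,-0.5,0,0]
    - [0,88,-0.5,0,0]
    - [0.4,88,-0.5,0,0]
    - [0.4,88,-0.5,0,0]

```text
time: 16.6
position: [0.4199, -0.1197, 0.033]
tool_rot: [0.655, 0.268, -0.654, 0.269]
ft_force: [-0.1, -0.2, -0.0]
grip_width: 0.0742
```

move_arm:
  commands:
    - [1,0,0,0,0]
    - [1,0,0,0,0]
    - [1,0,0,0,0]
    - [1,0,0,0,0]

```text
time: 16.93
position: [0.4198, -0.1193, 0.0327]
tool_rot: [0.654, 0.268, -0.654, 0.269]
ft_force: [-0.5, -0.6, 7.2]
grip_width: 0.0587
```

```bash
python3 - <<'E'
from h import *
plan(487.6,-313,122,-45)
E
```

```text
pos [ 419.8 -119.3   32.7] jaw -45.3 q6 14.7 tilt [ 0.002 -0.001 -1.   ] w 58.7 F [-0.5 -0.6  7.2] t 16.9
SHIFT [-89.  185.5  88. ] TURN -0.3 rows>= 6.0
```

move_arm:
  commands:
    - [1,-3,0,0,0]
    - [1,-10,0,0,0]
    - [1,-30,0,0,0]
    - [1,-60,0,0,0]
    - [1,-83,10,5,0]
    - [1,-89,35,16,0]
    - [1,-89,70,33,0]
    - [1,-89,105,50,0]

```text
time: 17.6
position: [0.4576, -0.2291, 0.1225]
tool_rot: [0.654, 0.269, -0.654, 0.27]
ft_force: [0.8, -0.1, -1.8]
grip_width: 0.0586
```

```bash
python3 - <<'E'
from h import *
plan(487.6,-313,122,-45)
E
```

```text
pos [ 457.6 -229.1  122.5] jaw -45.2 q6 6.1 tilt [ 0.001 -0.    -1.   ] w 58.6 F [ 0.8 -0.1 -1.8] t 17.6
SHIFT [ 0.6 80.7 37.9] TURN -0.2 rows>= 3.0
```

move_arm:
  commands:
    - [1,0,30,14,0]
    - [1,0,58,27,0]
    - [1,0,75,35,0]
    - [1,0,80.5,38,0]
    - [1,20,80.5,38,0]
    - [1,45,80.5,38,0]
    - [1,58,80.5,38,0]
    - [1,64,80.5,38,0]

```text
time: 18.27
position: [0.4851, -0.3101, 0.055]
tool_rot: [-0.653, -0.271, 0.655, -0.267]
ft_force: [-0.6, 0.8, -1.5]
grip_width: 0.0586
```

move_arm:
  commands:
    - [1,2,0,0,0]
    - [1,3,0,0,0]
    - [1,3,0,0,0]
    - [1,3,0,0,0]

```text
time: 18.6
position: [0.4876, -0.3127, 0.0549]
tool_rot: [0.654, 0.268, -0.654, 0.27]
ft_force: [0.9, 0.5, -1.5]
grip_width: 0.0583
```

```bash
python3 - <<'E'
from h import *
plan(487.6,-313,49.7,-45)
E
```

```text
pos [ 487.6 -312.7   54.9] jaw -45.3 q6 1.6 tilt [ 0.001 -0.001 -1.   ] w 58.3 F [ 0.9  0.5 -1.5] t 18.6
SHIFT [5.2 0.1 0.2] TURN -0.3 rows>= 1.0
```

move_arm:
  commands:
    - [1,1.5,0,0,0]
    - [1,3,0,0,0]
    - [1,4,0,0,0]
    - [1,4.7,0,0,0]
    - [1,5,0,0,0]
    - [1,5.2,0,0,0]

```text
time: 19.1
position: [0.4886, -0.314, 0.05]
tool_rot: [0.655, 0.267, -0.653, 0.27]
ft_force: [1.7, -0.4, 6.6]
grip_width: 0.0581
```

move_arm:
  commands:
    - [0.2,-0.5,0,0,0]
    - [-0.2,-0.5,0,0,0]
    - [-0.5,-0.5,0,0,0]
    - [-0.6,-0.5,0,0,0]
    - [-0.6,-20,0,0,0]
    - [-0.6,-45,0,0,0]
    - [-0.6,-75,0,0,0]
    - [-0.6,-75,0,0,0]

```text
time: 19.77
position: [0.4885, -0.314, 0.1278]
tool_rot: [0.655, 0.267, -0.653, 0.271]
ft_force: [1.0, -0.0, 0.8]
grip_width: 0.0694
```

```bash
python3 look.py w13; python3 - <<'E'
from h import *
plan(479.4,-55,120,0)
E
```

```text
wrist
[403.1 119.8] 5502 [ 583.  -313.2] z41: [ 579.7 -309.9]
top
[343.3 181. ] 354 [615.2 -59.9] z41: [613.4 -59.4]
[437.2 194.1] 377 [ 578.9 -312.3] z41: [ 577.7 -308.6]
[363.1 208.9] 350 [ 539.9 -112.6] z41: [ 539.2 -111.3]
[341.8 231.8] 362 [479.  -55.2] z41: [478.9 -54.7]
pos [ 486.8 -312.5  124.3] jaw -45.3 q6 1.5 tilt [-0.  0. -1.] w 69.8 F [-0.2  0.2 -0.7] t 19.9
SHIFT [   4.3 -188.2 -175.9] TURN -45.3 rows>= 7.0
```

View pics/w13.png

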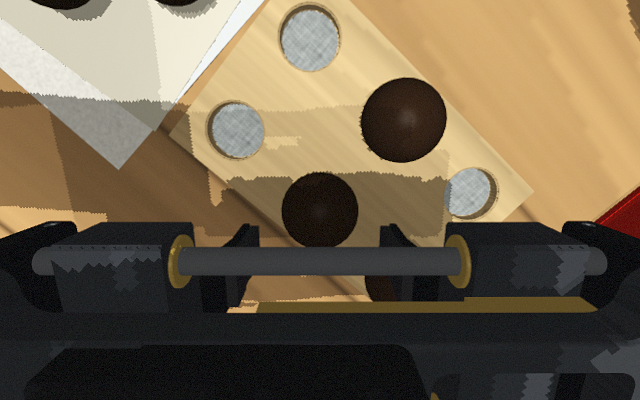

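Ball 3 is seated in its pocket at (320,209). Next is the ball at (479,-55).

move_arm:
  commands:
    - [-1,4,-188,-176,-45.3]
    - [-1,4,-188,-176,-45.3]
    - [-1,4,-188,-176,-45.3]
    - [-1,4,-188,-176,-45.3]
    - [-1,4,-188,-176,-45.3]
    - [-1,4,-188,-176,-45.3]
    - [-1,4,-188,-176,-45.3]
    - [-1,4,-188,-176,-45.3]

```text
time: 20.53
position: [0.477, -0.0516, 0.1182]
tool_rot: [0.498, 0.504, -0.5, 0.499]
ft_force: [0.5, -0.5, -0.1]
grip_width: 0.0866
```

move_arm:
  commands:
    - [-1,0,0,0,0]
    - [-1,0,0,0,0]

```text
time: 20.7
position: [0.4801, -0.0562, 0.1192]
tool_rot: [-0.5, -0.5, 0.501, -0.499]
ft_force: [1.0, 0.5, -0.3]
grip_width: 0.087
```

```bash
python3 look.py w14; python3 - <<'E'
from h import *
plan(479.4,-55,32.5,0)
E
```

```text
wrist
[320.4 206.9] 4278 [480.5 -56.3] z41: [480.4 -51.3]
top
[437.1 194.1] 373 [ 579.1 -312.2] z41: [ 577.7 -308.3]
[472.9 226. ] 384 [ 492.9 -407.5] z41: [ 492.7 -402.5]
[439.5 228. ] 374 [ 488. -317.] z41: [ 487.9 -313.1]
pos [480.3 -56.8 119.5] jaw -0.2 q6 -19.8 tilt [-0. -0. -1.] w 86.9 F [-0.2  0.1 -0.2] t 20.8
SHIFT [87.  -0.9 -1.8] TURN -0.2 rows>= 3.0
```

View pics/w14.png

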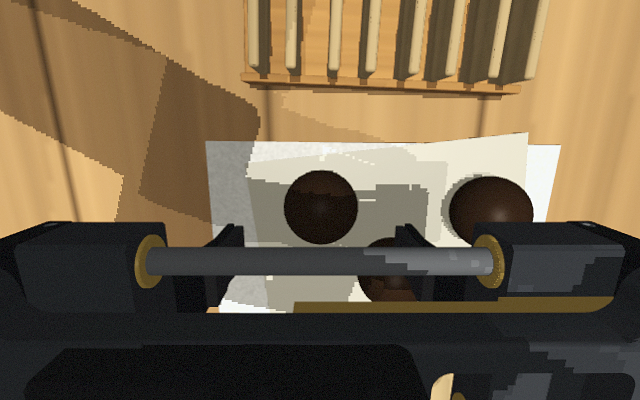

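move_arm:
  commands:
    - [-1,40,0,-0.5,0]
    - [-1,70,0,-0.5,0]
    - [-1,82,0,-0.5,0]
    - [-1,87,0,-0.5,0]
    - [-1,87,0,-0.5,0]
    - [0,87,0,-0.5,0]
    - [0.4,87,0,-0.5,0]
    - [0.4,87,0,-0.5,0]

```text
time: 21.47
position: [0.4809, -0.0554, 0.0339]
tool_rot: [0.501, 0.499, -0.5, 0.501]
ft_force: [-1.1, -0.4, 0.4]
grip_width: 0.0743
```

move_arm:
  commands:
    - [1,0,0,0,0]
    - [1,0,0,0,0]
    - [1,0,0,0,0]
    - [1,0,0,0,0]

```text
time: 21.8
position: [0.4806, -0.055, 0.0335]
tool_rot: [0.5, 0.5, -0.5, 0.501]
ft_force: [-0.9, 0.5, 4.5]
grip_width: 0.0588
```

```bash
python3 - <<'E'
from h import *
plan(482.6,-223.4,122,-45)
E
```

```text
pos [480.6 -55.   33.5] jaw 0.0 q6 -19.8 tilt [ 0.001 -0.001 -1.   ] w 58.8 F [-0.9  0.5  4.5] t 21.8
SHIFT [-88.4   2.1 168.5] TURN 45.0 rows>= 7.0
```

move_arm:
  commands:
    - [1,-3,0,0,0]
    - [1,-10,0,0,0]
    - [1,-30,0,0,0]
    - [1,-60,0,0,0]
    - [1,-83,0,10,5]
    - [1,-88,0,35,11]
    - [1,-88,1,70,18]
    - [1,-88,1,105,25]

```text
time: 22.47
position: [0.4812, -0.1603, 0.1221]
tool_rot: [0.597, 0.378, -0.597, 0.379]
ft_force: [0.3, -0.9, -0.9]
grip_width: 0.0587
```

move_arm:
  commands:
    - [1,0,0,0,0]

```text
time: 22.55
position: [0.4834, -0.1662, 0.122]
tool_rot: [0.599, 0.375, -0.597, 0.38]
ft_force: [0.5, -0.0, -1.4]
grip_width: 0.0583
```

```bash
python3 - <<'E'
from h import *
plan(482.6,-223.4,122,-45)
E
```

```text
pos [ 483.4 -166.2  122. ] jaw -25.4 q6 -5.9 tilt [ 0.006 -0.005 -1.   ] w 58.3 F [ 0.5 -0.  -1.4] t 22.6
SHIFT [ 0.3 23.8 52. ] TURN 19.6 rows>= 3.0
```

move_arm:
  commands:
    - [1,0,10,22,7]
    - [1,0,20,42,14]
    - [1,0,26,54,19.6]
    - [1,0,27,56,19.6]
    - [1,20,27,56,19.6]
    - [1,45,27,56,19.6]
    - [1,58,27,56,19.6]
    - [1,64,27,56,19.6]

```text
time: 23.22
position: [0.4802, -0.2199, 0.0551]
tool_rot: [-0.651, -0.276, 0.653, -0.272]
ft_force: [-1.0, 0.9, 11.5]
grip_width: 0.0585
```

move_arm:
  commands:
    - [1,2,0,0,0]
    - [1,2,0,0,0]
    - [1,2,0,0,0]
    - [1,2,0,0,0]

```text
time: 23.55
position: [0.4823, -0.2219, 0.0554]
tool_rot: [0.652, 0.273, -0.652, 0.274]
ft_force: [0.2, 0.5, -1.9]
grip_width: 0.0588
```

```bash
python3 - <<'E'
from h import *
plan(482.6,-223.4,50.5,-45)
E
```

```text
pos [ 482.3 -221.9   55.4] jaw -44.5 q6 7.7 tilt [ 0.001 -0.001 -1.   ] w 58.8 F [ 0.2  0.5 -1.9] t 23.6
SHIFT [4.9 1.3 0.9] TURN 0.5 rows>= 1.0
```

move_arm:
  commands:
    - [1,1,1,1,0]
    - [1,2.5,1,1,0]
    - [1,3.5,1,1,0]
    - [1,4.2,1,1,0]
    - [1,4.6,1,1,0]
    - [1,4.9,1,1,0]
    - [1,4.9,1,1,0]

```text
time: 24.13
position: [0.4834, -0.224, 0.051]
tool_rot: [0.653, 0.272, -0.652, 0.274]
ft_force: [2.6, 1.2, 6.4]
grip_width: 0.0587
```

move_arm:
  commands:
    - [0.2,-0.5,0,0,0]
    - [-0.2,-0.5,0,0,0]
    - [-0.5,-0.5,0,0,0]
    - [-0.6,-0.5,0,0,0]
    - [-0.6,-20,0,0,0]
    - [-0.6,-45,0,0,0]
    - [-0.6,-75,0,0,0]
    - [-0.6,-75,0,0,0]

```text
time: 24.8
position: [0.4831, -0.2247, 0.1285]
tool_rot: [0.653, 0.271, -0.651, 0.275]
ft_force: [1.1, -0.8, -0.7]
grip_width: 0.0694
```

```bash
python3 look.py w15; python3 - <<'E'
from h import *
plan(540,-113,120,-55)
E
```

```text
wrist
[268.8  45.3] 5682 [ 542.  -112.8] z41: [ 541.1 -117.3]
top
[343.2 181. ] 355 [615.2 -59.9] z41: [613.4 -59.2]
[363.2 208.9] 350 [ 540.  -112.8] z41: [ 539.2 -111.6]
pos [ 481.5 -223.5  125.4] jaw -44.6 q6 7.7 tilt [-0. -0. -1.] w 69.5 F [-0.2  0.2 -0.4] t 24.9
SHIFT [   5.4  -35.9 -119.8] TURN 10.4 rows>= 4.0
```

View pics/w15.png

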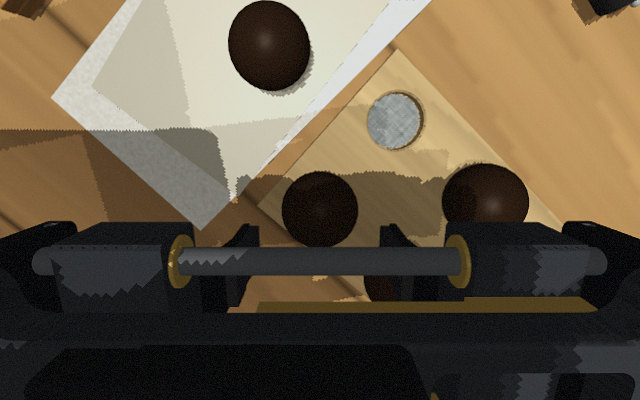

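move_arm:
  commands:
    - [-1,5,-36,-120,10.4]
    - [-1,5,-36,-120,10.4]
    - [-1,5,-36,-120,10.4]
    - [-1,5,-36,-120,10.4]
    - [-1,5,-36,-120,10.4]
    - [-1,5,-36,-120,10.4]

```text
time: 25.4
position: [0.5392, -0.1122, 0.1185]
tool_rot: [-0.673, -0.214, 0.675, -0.213]
ft_force: [-0.3, -0.4, -0.1]
grip_width: 0.0866
```

```bash
python3 look.py w16; python3 - <<'E'
from h import *
plan(540.5,-113,32.5,-55)
E
```

```text
wrist
[603.8  45. ] 6950 [ 752.2 -208.4] z41: [ 740.6 -198.5]
[323.2  82. ] 5535 [617.7 -60.4] z41: [616.1 -61.3]
[323.  206.2] 4365 [ 541.1 -114.4] z41: [ 545.  -111.4]
top
[437.1 194.1] 373 [ 579.1 -312.2] z41: [ 577.7 -308.3]
[472.9 226. ] 380 [ 492.9 -407.5] z41: [ 492.7 -402.5]
[439.5 228. ] 372 [ 488. -317.] z41: [ 487.9 -313.1]
pos [ 539.4 -113.6  119.1] jaw -55.1 q6 31.6 tilt [-0.002  0.    -1.   ] w 86.8 F [ 0.2  0.1 -0.4] t 25.5
SHIFT [86.6  0.2 -1.4] TURN -0.1 rows>= 3.0
```

View pics/w16.png

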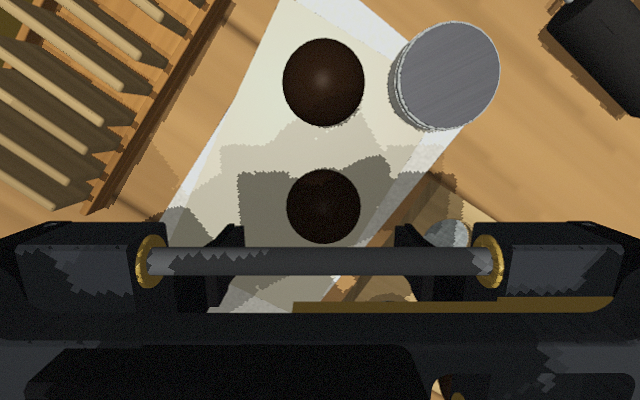

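move_arm:
  commands:
    - [-1,40,1,-1,0]
    - [-1,70,1,-1,0]
    - [-1,82,1,-1,0]
    - [-1,86,1,-1,0]
    - [-1,86.5,1,-1,0]
    - [0,86.5,1,-1,0]
    - [0.4,86.5,1,-1,0]
    - [0.4,86.5,1,-1,0]

```text
time: 26.17
position: [0.5428, -0.1135, 0.0349]
tool_rot: [0.675, 0.212, -0.674, 0.213]
ft_force: [0.7, -0.5, 0.0]
grip_width: 0.0742
```

move_arm:
  commands:
    - [1,0,0,0,0]
    - [1,0,0,0,0]
    - [1,0,0,0,0]
    - [1,0,0,0,0]

```text
time: 26.5
position: [0.5424, -0.1131, 0.0342]
tool_rot: [0.675, 0.212, -0.674, 0.213]
ft_force: [0.8, -1.2, 4.9]
grip_width: 0.0584
```

```bash
python3 - <<'E'
from h import *
plan(572.6,-218.5,122,-45)
E
```

```text
pos [ 542.4 -113.1   34.2] jaw -55.0 q6 31.7 tilt [ 0.001 -0.001 -1.   ] w 58.4 F [ 0.8 -1.2  4.9] t 26.5
SHIFT [-87.7 103.8  35.6] TURN -10.0 rows>= 4.0
```

move_arm:
  commands:
    - [1,-3,0,0,0]
    - [1,-10,0,0,0]
    - [1,-30,0,0,0]
    - [1,-60,0,0,0]
    - [1,-83,12,4,0]
    - [1,-88,40,14,-3]
    - [1,-88,72,25,-6]
    - [1,-88,94,32,-10]

```text
time: 27.17
position: [0.5709, -0.2109, 0.1231]
tool_rot: [0.654, 0.27, -0.652, 0.273]
ft_force: [0.7, 0.8, -1.9]
grip_width: 0.0585
```

move_arm:
  commands:
    - [1,0,8,5,0]
    - [1,5,8,5,0]
    - [1,20,8,5,0]
    - [1,38,8,5,0]
    - [1,52,8,5,0]
    - [1,60,8,5,0]
    - [1,62,8,5,0]
    - [1,62,8,5,0]

```text
time: 27.83
position: [0.5708, -0.2161, 0.0585]
tool_rot: [-0.653, -0.272, 0.654, -0.27]
ft_force: [-1.1, 0.4, -1.2]
grip_width: 0.0582
```

```bash
python3 - <<'E'
from h import *
plan(572.6,-218.5,51.2,-45)
E
```

```text
pos [ 570.8 -216.1   58.5] jaw -45.0 q6 13.8 tilt [-0.002  0.002 -1.   ] w 58.2 F [-1.1  0.4 -1.2] t 27.8
SHIFT [7.3 3.  0.5] TURN 0.0 rows>= 1.0
```

move_arm:
  commands:
    - [1,1,2,0,0]
    - [1,2,2,0,0]
    - [1,2,2,0,0]

```text
time: 28.08
position: [0.5737, -0.2192, 0.0582]
tool_rot: [0.654, 0.27, -0.653, 0.271]
ft_force: [0.1, 0.3, -1.0]
grip_width: 0.0585
```

```bash
python3 - <<'E'
from h import *
plan(572.9,-218.5,51.2,-45)
E
```

```text
pos [ 573.7 -219.2   58.2] jaw -45.0 q6 13.7 tilt [ 0.001 -0.001 -1.   ] w 58.5 F [ 0.1  0.3 -1. ] t 28.1
SHIFT [ 7.  -1.1  0.1] TURN -0.0 rows>= 1.0
```

move_arm:
  commands:
    - [1,1.5,-0.8,0,0]
    - [1,3.5,-0.8,0,0]
    - [1,5,-0.8,0,0]
    - [1,6,-0.8,0,0]
    - [1,6.5,-0.8,0,0]
    - [1,6.8,-0.8,0,0]
    - [1,6.8,-0.8,0,0]

```text
time: 28.67
position: [0.5739, -0.2189, 0.0517]
tool_rot: [0.654, 0.27, -0.653, 0.271]
ft_force: [1.3, 0.8, 5.9]
grip_width: 0.0584
```

move_arm:
  commands:
    - [0.2,-0.5,0,0,0]
    - [-0.2,-0.5,0,0,0]
    - [-0.5,-0.5,0,0,0]
    - [-0.6,-0.5,0,0,0]
    - [-0.6,-20,0,0,0]
    - [-0.6,-45,0,0,0]
    - [-0.6,-75,0,0,0]
    - [-0.6,-75,0,0,0]

```text
time: 29.33
position: [0.5743, -0.2195, 0.1299]
tool_rot: [0.654, 0.269, -0.652, 0.273]
ft_force: [1.6, -0.5, 1.2]
grip_width: 0.0695
```

```bash
python3 look.py w17; python3 - <<'E'
from h import *
plan(615.5,-60,120,30)
E
```

```text
wrist
top
[343.3 181. ] 354 [615.2 -59.9] z41: [613.4 -59.4]
[472.9 226. ] 382 [ 492.9 -407.6] z41: [ 492.7 -402.5]
pos [ 572.1 -218.3  126.1] jaw -45.0 q6 13.7 tilt [-0. -0. -1.] w 69.4 F [ 0.7 -0.   0.2] t 29.4
SHIFT [   6.1  -81.3 -142.6] TURN -75.0 rows>= 11.0
```

View pics/w17.png

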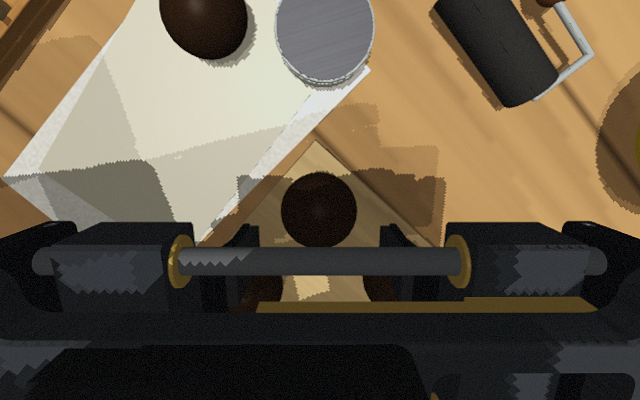

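move_arm:
  commands:
    - [-1,5,-81,-142,-45]
    - [-1,5,-81,-142,-45]
    - [-1,5,-81,-142,-45]
    - [-1,5,-81,-142,-45]
    - [-1,5,-81,-142,-45]
    - [-1,5,-81,-142,-45]
    - [-1,5,-81,-142,-45]
    - [-1,5,-81,-142,-45]

```text
time: 30.1
position: [0.6138, -0.0597, 0.1184]
tool_rot: [0.499, 0.502, -0.501, 0.499]
ft_force: [-0.3, 0.4, -0.4]
grip_width: 0.087
```

```bash
python3 look.py w18; python3 - <<'E'
from h import *
plan(615.5,-60.5,32.5,0)
E
```

```text
wrist
top
[437.1 194.1] 372 [ 579.  -312.1] z41: [ 577.7 -308.3]
[403.4 196.1] 364 [ 574. -221.] z41: [ 572.7 -218.4]
[472.9 226. ] 380 [ 492.9 -407.5] z41: [ 492.7 -402.5]
[439.5 228. ] 372 [ 488. -317.] z41: [ 487.9 -313.1]
[405.7 230.1] 370 [ 482.7 -225.9] z41: [ 482.8 -223.4]
pos [614.3 -60.4 119. ] jaw -0.1 q6 -15.9 tilt [-0.004  0.001 -1.   ] w 87.2 F [0.5 0.2 0. ] t 30.2
SHIFT [86.5  1.5  0.2] TURN -0.1 rows>= 3.0
```

View pics/w18.png

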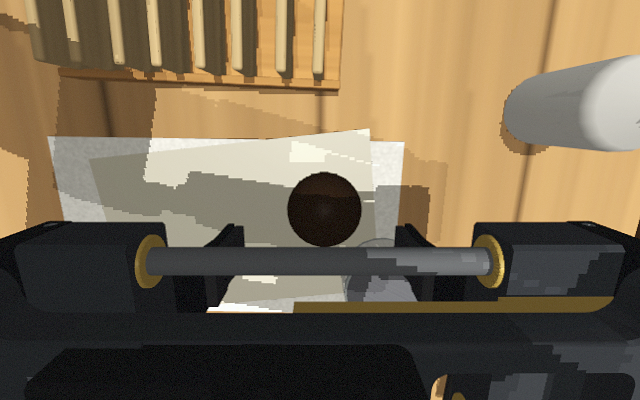

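move_arm:
  commands:
    - [-1,40,1,0,0]
    - [-1,70,1,0,0]
    - [-1,82,1,0,0]
    - [-1,86,1,0,0]
    - [-1,86.5,1,0,0]
    - [-1,86.5,1,0,0]

```text
time: 30.7
position: [0.6173, -0.0611, 0.0348]
tool_rot: [0.5, 0.499, -0.5, 0.5]
ft_force: [0.3, -0.0, 0.2]
grip_width: 0.0872
```

```bash
python3 - <<'E'
from h import *
plan(615.5,-60.5,32.5,0)
c=robot.camera("wrist");save(c,"w19")
E
```

```text
pos [617.3 -61.1  34.8] jaw -0.0 q6 -15.9 tilt [ 0.001 -0.    -1.   ] w 87.2 F [ 0.3 -0.   0.2] t 30.7
SHIFT [ 2.3 -1.8 -0.6] TURN -0.0 rows>= 1.0
```

View pics/w19.png

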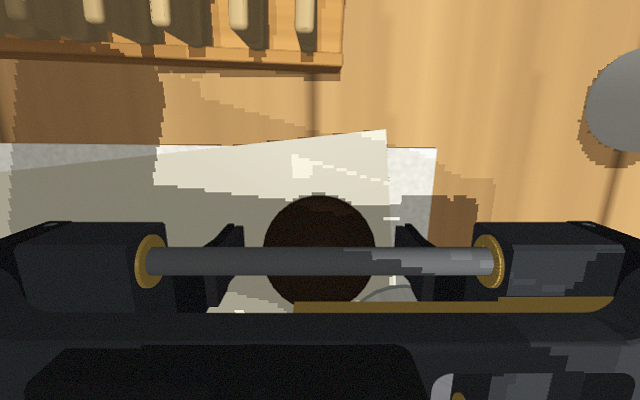

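Centred (ball 264–376). Closing.

move_arm:
  commands:
    - [0,1,-0.5,0,0]
    - [0.4,1,-0.5,0,0]
    - [1,1,-0.5,0,0]
    - [1,1,-0.5,0,0]
    - [1,1,-0.5,0,0]
    - [1,1,-0.5,0,0]
    - [1,1,-0.5,0,0]

```text
time: 31.33
position: [0.6165, -0.0607, 0.0336]
tool_rot: [0.5, 0.5, -0.5, 0.5]
ft_force: [-0.5, 0.4, 2.6]
grip_width: 0.0587
```

```bash
python3 - <<'E'
from h import *
plan(582.5,-397.7,122,-45)
E
```

```text
pos [616.5 -60.7  33.6] jaw -0.0 q6 -15.9 tilt [ 0.001 -0.    -1.   ] w 58.7 F [-0.5  0.4  2.6] t 31.3
SHIFT [-88.4 -33.9 337. ] TURN 45.0 rows>= 9.0
```

move_arm:
  commands:
    - [1,-3,0,0,0]
    - [1,-10,0,0,0]
    - [1,-30,0,0,0]
    - [1,-60,0,0,0]
    - [1,-85,0,10,0]
    - [1,-95,-2,30,5]
    - [1,-95,-5,60,12]
    - [1,-95,-8,90,18]

```text
time: 32.0
position: [0.6086, -0.1509, 0.13]
tool_rot: [0.573, 0.414, -0.572, 0.415]
ft_force: [-0.2, 0.2, -1.8]
grip_width: 0.0585
```

```bash
python3 - <<'E'
from h import *
plan(582.5,-397.7,129,-45)
E
```

```text
pos [ 608.6 -150.9  130. ] jaw -18.2 q6 -5.9 tilt [ 0.002 -0.001 -1.   ] w 58.5 F [-0.2  0.2 -1.8] t 32.0
SHIFT [  1.1  52.3 242.6] TURN 26.8 rows>= 6.0
```

move_arm:
  commands:
    - [1,0,6,28,4]
    - [1,0,14,64,9]
    - [1,0,22,102,14]
    - [1,0,30,140,19]
    - [1,0,39,180,23]
    - [1,0,46,212,26]
    - [1,0,51,234,26.8]
    - [1,0,52.3,242,26.8]

```text
time: 32.67
position: [0.5822, -0.4017, 0.1284]
tool_rot: [-0.653, -0.269, 0.653, -0.271]
ft_force: [0.4, -0.1, -0.9]
grip_width: 0.0586
```

move_arm:
  commands:
    - [1,0,0,0,0]
    - [1,0,0,0,0]
    - [1,10,0,0,0]
    - [1,30,0,0,0]
    - [1,50,0,0,0]
    - [1,63,0,0,0]
    - [1,69,0,0,0]
    - [1,71,0,0,0]

```text
time: 33.33
position: [0.5826, -0.3947, 0.0554]
tool_rot: [-0.652, -0.274, 0.653, -0.271]
ft_force: [-0.4, -0.1, -1.2]
grip_width: 0.0585
```

move_arm:
  commands:
    - [1,0,0,0,0]
    - [1,0,0,0,0]
    - [1,0,0,0,0]

```text
time: 33.58
position: [0.5839, -0.3976, 0.0584]
tool_rot: [0.653, 0.271, -0.652, 0.273]
ft_force: [-0.6, -0.1, -0.0]
grip_width: 0.0587
```

```bash
python3 - <<'E'
from h import *
plan(582.5,-397.7,50.6,-45)
E
```

```text
pos [ 583.9 -397.6   58.4] jaw -44.8 q6 1.5 tilt [ 0.002 -0.002 -1.   ] w 58.7 F [-0.6 -0.1 -0. ] t 33.6
SHIFT [ 7.8 -0.9  1.1] TURN 0.2 rows>= 1.0
```

move_arm:
  commands:
    - [1,2,-0.5,0.3,0]
    - [1,4,-0.5,0.3,0]
    - [1,5.5,-0.5,0.3,0]
    - [1,6.3,-0.5,0.3,0]
    - [1,6.9,-0.5,0.3,0]
    - [1,7.3,-0.5,0.3,0]
    - [1,7.3,-0.5,0.3,0]

```text
time: 34.17
position: [0.5834, -0.3984, 0.0513]
tool_rot: [0.653, 0.27, -0.652, 0.273]
ft_force: [-0.1, -2.1, 5.1]
grip_width: 0.0585
```

move_arm:
  commands:
    - [0.2,-0.5,0,0,0]
    - [-0.2,-0.5,0,0,0]
    - [-0.5,-0.5,0,0,0]
    - [-0.6,-0.5,0,0,0]
    - [-0.6,-20,0,0,0]
    - [-0.6,-45,0,0,0]
    - [-0.6,-80,0,0,0]
    - [-0.6,-100,0,0,0]

```text
time: 34.83
position: [0.5825, -0.3959, 0.1513]
tool_rot: [0.653, 0.272, -0.653, 0.271]
ft_force: [-0.2, -0.4, 1.3]
grip_width: 0.0696
```

```bash
python3 look.py w20; python3 - <<'E'
from h import *
plan(440,80,320,-45)
E
```

```text
wrist
[145.8  48.9] 5717 [ 569.8 -208.9] z41: [ 573.6 -217.8]
[239.8 131.4] 4393 [ 574.8 -306.1] z41: [ 578.3 -308.8]
[ 82.1 140. ] 5341 [ 471.6 -213.8] z41: [ 481.8 -222.4]
[323.3 204.4] 3822 [ 580.  -403.6] z41: [ 583.2 -400. ]
top
[437.2 194.1] 377 [ 578.9 -312.3] z41: [ 577.7 -308.6]
[403.4 196.1] 364 [ 574. -221.] z41: [ 572.7 -218.4]
pos [ 584.  -397.3  153.6] jaw -44.8 q6 1.5 tilt [ 0.004 -0.003 -1.   ] w 69.7 F [0.5 0.  0.7] t 34.9
SHIFT [-168.5 -437.6 -237.4] TURN 0.2 rows>= 13.0
```

View pics/w20.png

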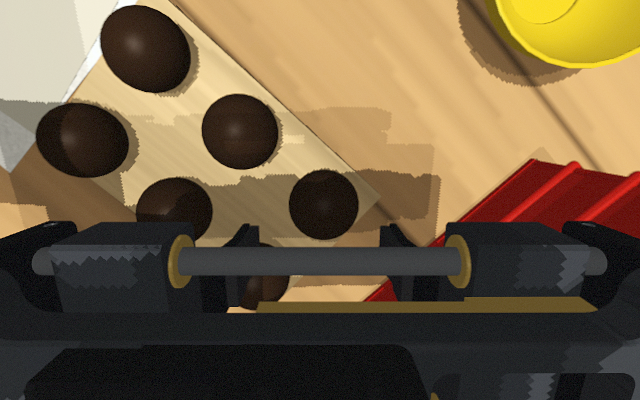

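move_arm:
  commands:
    - [-0.6,-147,0,0,0]
    - [-0.6,-147,-30,-20,0]
    - [-0.6,-147,-60,-40,0]
    - [-0.6,-147,-90,-60,-7]
    - [-0.6,-147,-120,-80,-14]
    - [-0.6,-147,-150,-100,-21]
    - [-0.6,-147,-180,-121,-28]
    - [-0.6,-147,-180,-121,-28]

```text
time: 35.6
position: [0.5367, -0.1775, 0.2951]
tool_rot: [-0.566, -0.427, 0.567, -0.42]
ft_force: [-0.3, -0.3, -0.3]
grip_width: 0.0694
```

```bash
python3 - <<'E'
from h import *
plan(510,30,280,0)
t=robot.camera("top");save(t,"t21")
for b in darkballs(t): print(b[0],b[1],"z41:",(onplane(t,b[0],.041)[0]*1000).round(1)[:2])
E
```

```text
pos [ 536.7 -177.5  295.1] jaw -16.4 q6 -13.3 tilt [-0.007  0.007 -1.   ] w 69.4 F [-0.3 -0.3 -0.3] t 35.6
SHIFT [  16.7  -84.1 -191.4] TURN -16.4 rows>= 6.0
[472.9 226. ] 389 z41: [ 492.7 -402.5]
```

View pics/t21.png

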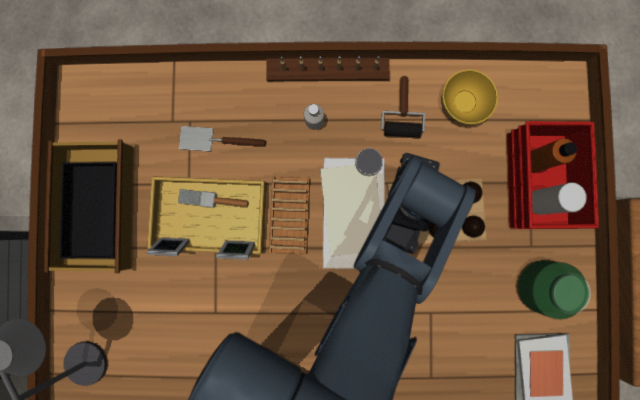

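move_arm:
  commands:
    - [-0.6,15,-84,-191,-16.4]
    - [-0.6,15,-84,-191,-16.4]
    - [-0.6,15,-84,-191,-16.4]
    - [-0.6,15,-84,-191,-16.4]
    - [-0.6,15,-84,-191,-16.4]
    - [-0.6,15,-84,-191,-16.4]
    - [-0.6,15,-84,-191,-16.4]
    - [-0.6,15,-84,-191,-16.4]

```text
time: 36.32
position: [0.5148, 0.0227, 0.2808]
tool_rot: [-0.501, -0.499, 0.502, -0.498]
ft_force: [0.5, 0.1, 0.5]
grip_width: 0.0698
```

move_arm:
  commands:
    - [-0.6,0,0,0,0]
    - [-0.6,0,0,0,0]
    - [-0.6,0,0,0,0]
    - [-0.6,0,0,0,0]

```text
time: 36.65
position: [0.5152, 0.0218, 0.2818]
tool_rot: [-0.502, -0.498, 0.502, -0.498]
ft_force: [-0.7, 0.7, -0.4]
grip_width: 0.0695
```

```bash
python3 - <<'E'
from h import *
plan(510,30,280,0)
o=robot.get_obs();c=robot.camera("wrist");save(c,"w22")
t=robot.camera("top");save(t,"t22")
np.savez("w22.npz",pos=o["position"],rot=o["tool_rot"],img=c["image"])
for b in darkballs(t): print(b[0],b[1],"z41:",(onplane(t,b[0],.041)[0]*1000).round(1)[:2])
E
```

```text
pos [515.2  21.8 281.8] jaw -0.5 q6 -9.5 tilt [ 0. -0. -1.] w 69.5 F [-0.7  0.7 -0.4] t 36.6
SHIFT [ 1.8 -5.3 -8.2] TURN -0.5 rows>= 1.0
[470.3 192.2] 383 z41: [ 582.5 -397.5]
[437.1 194. ] 374 z41: [ 578.  -308.3]
[403.4 196.1] 366 z41: [ 572.7 -218.4]
[472.9 226. ] 387 z41: [ 492.7 -402.5]
[439.5 228. ] 375 z41: [ 487.9 -313.1]
[405.6 230.1] 372 z41: [ 482.8 -223.1]
```

View pics/w22.png

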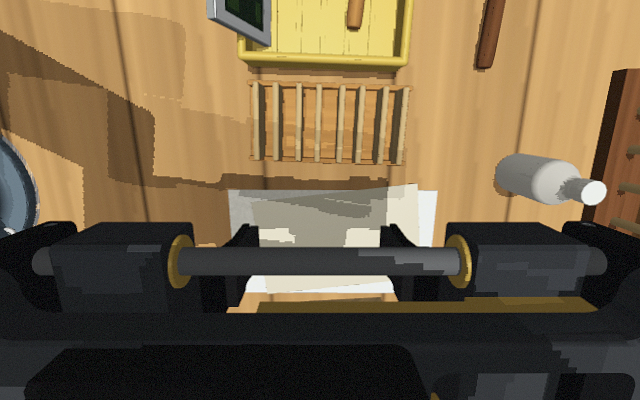

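```bash
python3 - <<'E'
from h import *
im=cv2.imread("pics/w22.png")[70:175,240:420]
cv2.imwrite("pics/w22c.png",cv2.resize(im,None,fx=4.4,fy=4.4,interpolation=cv2.INTER_CUBIC))
im=cv2.imread("pics/t22.png")[172:260,260:320]
cv2.imwrite("pics/t22c.png",cv2.resize(im,None,fx=6.5,fy=6.5,interpolation=cv2.INTER_CUBIC))
E
```

```text
(no output)
```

View pics/w22c.png

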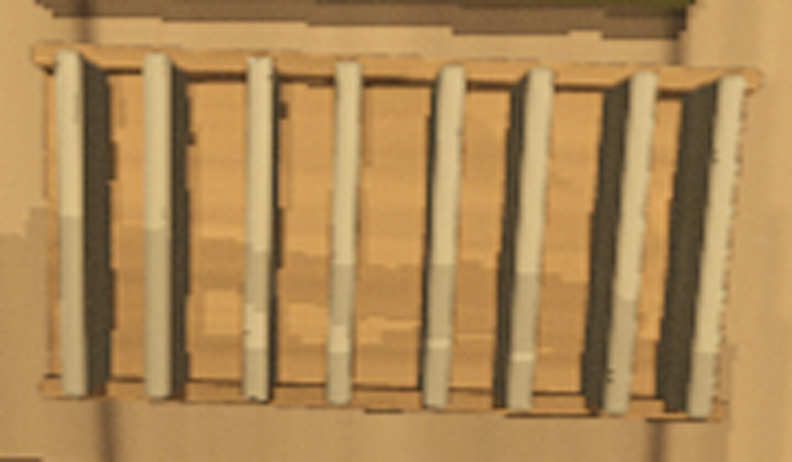

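View pics/t22c.png

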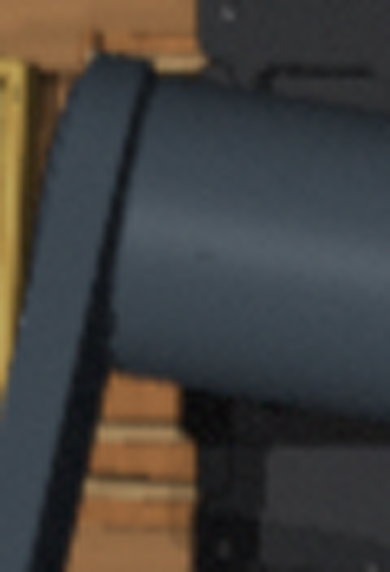

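```bash
cat > rackfit.py <<'E'
from h import *
from scipy.optimize import least_squares
fx=np.array([-86.5,-63.5,-36.5,-13.5,13.5,36.5,63.5,86.5])/1e3
M=np.array([[x,s*.045,.057] for s in(1,-1) for x in fx])
d=np.load("w22.npz"); o={"position":d["pos"],"tool_rot":d["rot"]}
c=robot.camera("wrist");t=robot.camera("top")
up=[(68,55),(157,56),(260,60),(348,65),(453,68),(541,72),(644,74),(732,79)]
lo=[(74,393),(158,397),(257,400),(338,403),(435,407),(519,410),(616,413),(699,416)]
W=np.array(up+lo)/4.4+[240,70]
l=[(535,46),(535,81),(530,121),(530,156),(527,197),(525,231),(523,272),(522,307)][::-1]
r=[(670,49),(672,86),(666,126),(664,160),(662,203),(660,236),(658,277),(656,312)][::-1]
T=np.array(l+r)/4+[140,170]
def P(p):
    Rz=R.from_euler("z",p[2]).as_matrix();return M@Rz.T+[p[0],p[1],0]
for nm,f in(("wrist",lambda p:(proj(c,P(p),o)-W).ravel()),("top",lambda p:(proj(t,P(p))-T).ravel())):
    s=least_squares(f,[.523,.083,-.05]);p=s.x
    Rz=R.from_euler("z",p[2]).as_matrix()
    print(nm,p[:2]*1000,p[2],"rms",np.sqrt((s.fun**2).mean()),np.abs(s.fun).max())
    print([(np.array([x,0,0])@Rz.T[:, :2]*1+p[:2]*1000).round(1).tolist() for x in(-75,-25,25,75)])
E
python3 rackfit.py
```

```text
wrist [527.48343088  84.2078657 ] -0.043689323406553744 rms 0.7097269497272108 1.2606827568844494
[[452.6, 87.5], [502.5, 85.3], [552.5, 83.1], [602.4, 80.9]]
top [524.0409315   83.58694278] -0.04867301654332167 rms 0.3815502638855641 0.6938265246909623
[[449.1, 87.2], [499.1, 84.8], [549.0, 82.4], [599.0, 79.9]]
```

move_arm:
  commands:
    - [-0.6,40,-3,0,-0.5]
    - [-0.6,80,-3,0,-2.5]
    - [-0.6,120,-3,0,-2.5]
    - [-0.6,140,-3,0,-2.5]
    - [-0.6,145,-3,0,-2.5]
    - [-0.6,145,-3,0,-2.5]
    - [-0.6,145,-3,0,-2.5]
    - [-0.6,145,-3,0,-2.5]

```text
time: 37.52
position: [0.5134, 0.0228, 0.1385]
tool_rot: [0.492, 0.508, -0.49, 0.51]
ft_force: [0.1, 0.3, -0.2]
grip_width: 0.0694
```

move_arm:
  commands:
    - [-0.6,0,0,0,0]
    - [-0.6,0,0,0,0]
    - [-0.6,0,0,0,0]
    - [-0.6,0,0,0,0]

```text
time: 37.85
position: [0.5123, 0.0229, 0.1376]
tool_rot: [0.491, 0.509, -0.49, 0.509]
ft_force: [0.3, -0.4, -1.2]
grip_width: 0.0696
```

```bash
python3 - <<'E'
from h import *
plan(510,30,280,0)
o=robot.get_obs();c=robot.camera("wrist");save(c,"w23")
np.savez("w23.npz",pos=o["position"],rot=o["tool_rot"],img=c["image"])
print(o["position"], robot.get_obs()["position"])
im=cv2.imread("pics/w23.png")[30:200,170:470]
cv2.imwrite("pics/w23c.png",cv2.resize(im,None,fx=2.6,fy=2.6,interpolation=cv2.INTER_CUBIC))
E
```

```text
pos [512.3  22.9 137.6] jaw 2.1 q6 -12.0 tilt [ 0.001 -0.    -1.   ] w 69.6 F [ 0.3 -0.4 -1.2] t 37.9
SHIFT [-142.4   -1.8   -7.1] TURN 2.1 rows>= 4.0
[0.51225105 0.02294548 0.13756965] [0.51214641 0.02296974 0.13736818]
```

View pics/w23c.png

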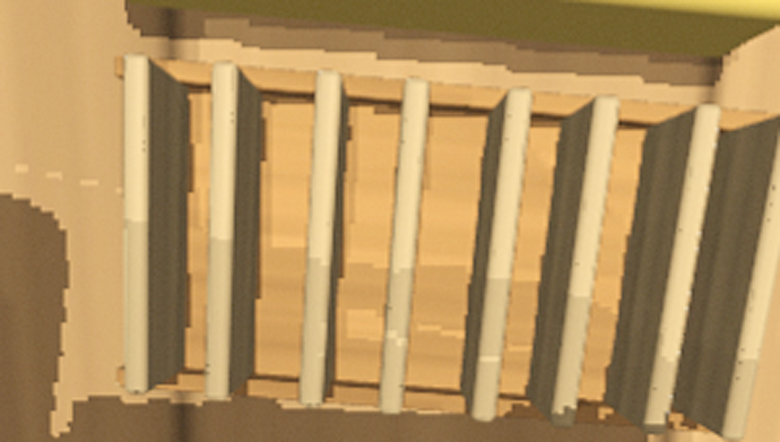

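```bash
cat > rf2.py <<'E'
from h import *
from scipy.optimize import least_squares
fx=np.array([-86.5,-63.5,-36.5,-13.5,13.5,36.5,63.5,86.5])/1e3
M=np.array([[x,.045,.057] for x in fx[:7]]+[[x,-.045,.057] for x in fx])
d=np.load("w23.npz"); o={"position":d["pos"],"tool_rot":d["rot"]}
c=robot.camera("wrist")
W=np.array([(136,57),(223,64),(327,72),(417,81),(517,90),(606,98),(706,106),(137,390),(218,397),(312,403),(391,410),(484,418),(563,419),(656,428),(733,435)])/2.6+[170,30]
def P(p):
    Rz=R.from_euler("z",p[2]).as_matrix();return M@Rz.T+[p[0],p[1],p[3]]
for zfix in(1,0):
    s=least_squares(lambda p:np.r_[(proj(c,P(p),o)-W).ravel(),p[3]*1e5*zfix],[.523,.083,-.05,0]);p=s.x
    Rz=R.from_euler("z",p[2]).as_matrix()
    print(p[:2]*1000,p[2],p[3]*1000,"rms",np.sqrt((s.fun**2).mean()),np.abs(s.fun).max())
    print([(np.array([x,0,0])@Rz.T[:, :2]*1+p[:2]*1000).round(1).tolist() for x in(-75,-25,25,75)])
E
python3 rf2.py
```

```text
[527.06530755  85.07248494] -0.03713457849900875 -0.0012754692386792033 rms 1.578650536625592 3.149402547169302
[[452.1, 87.9], [502.1, 86.0], [552.0, 84.1], [602.0, 82.3]]
[527.26396422  85.15592417] -0.037148311989711455 -4.1779306732640675 rms 0.897210193527326 1.7429852899487344
[[452.3, 87.9], [502.3, 86.1], [552.2, 84.2], [602.2, 82.4]]
```

```bash
python3 - <<'E'
import cv2
im=cv2.imread("pics/top0.png")[228:264,143:263]
cv2.imwrite("pics/pl.png",cv2.resize(im,None,fx=6.5,fy=6.5,interpolation=cv2.INTER_CUBIC))
E
```

```text
(no output)
```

View pics/pl.png

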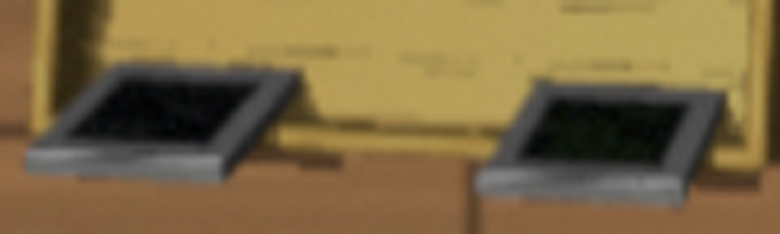

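```bash
python3 - <<'E'
from h import *
t=robot.camera("top")
for nm,f,b in(("L",[(30,148),(230,157)],[(27,170),(222,180)]),("R",[(480,172),(690,180)],[(478,192),(685,202)])):
    F=onplane(t,np.array(f)/6.5+[143,228],.1127)*1000;B=onplane(t,np.array(b)/6.5+[143,228],.1096)*1000
    print(nm,F[:,:2].round(1).tolist(),B[:,:2].round(1).tolist(),"mid",((F+B).mean(0)/2).round(1),"yaw",np.degrees(np.arctan2(F[0,0]-F[1,0],F[0,1]-F[1,1])).round(1), np.linalg.norm(F[0]-F[1]))
plan(445,150,175,-2.5)
E
```

```text
L [[431.2, 438.1], [428.1, 358.6]] [[422.6, 440.2], [419.0, 362.6]] mid [425.2 399.9 111.1] yaw 2.3 79.50588442188786
R [[422.6, 260.6], [419.7, 179.1]] [[414.7, 262.0], [411.1, 181.5]] mid [417.  220.8 111.1] yaw 2.1 81.53707725791271
pos [512.   23.  137.1] jaw 2.1 q6 -12.0 tilt [ 0. -0. -1.] w 69.8 F [ 0.3 -0.4 -0.2] t 38.0
SHIFT [ -37.9  -62.3 -129.4] TURN 4.6 rows>= 4.0
```

```bash
python3 - <<'E'
from h import *
plan(424,160,190,-2.2)
E
```

```text
pos [512.   23.  137.1] jaw 2.1 q6 -12.0 tilt [ 0. -0. -1.] w 69.8 F [ 0.3 -0.4 -0.2] t 38.0
SHIFT [ -53.   -82.9 -140.2] TURN 4.3 rows>= 5.0
```

move_arm:
  commands:
    - [-1,-53,0,0,0]
    - [-1,-53,-30,-40,4.3]
    - [-1,-53,-60,-80,4.3]
    - [-1,-53,-83,-120,4.3]
    - [-1,-53,-83,-140,4.3]
    - [-1,-53,-83,-140,4.3]
    - [-1,-53,-83,-140,4.3]
    - [-1,-53,-83,-140,4.3]

```text
time: 38.67
position: [0.4244, 0.1599, 0.19]
tool_rot: [0.509, 0.49, -0.509, 0.491]
ft_force: [-0.0, 0.6, -0.1]
grip_width: 0.087
```

move_arm:
  commands:
    - [-1,0,0,0,0]
    - [-1,0,0,0,0]
    - [-1,0,0,0,0]

```text
time: 38.92
position: [0.4247, 0.1587, 0.1898]
tool_rot: [0.51, 0.49, -0.51, 0.49]
ft_force: [-0.6, -0.1, 0.5]
grip_width: 0.0869
```

```bash
python3 - <<'E'
from h import *
plan(424,220,98,-2.2)
o=robot.get_obs();c=robot.camera("wrist");save(c,"w24")
M=[]
for xy in ((418,220),(426,399)):
    for s in(40,-40):
        a=np.radians(-2.2)
        M.append([(xy[0]-s*np.sin(a))/1e3,(xy[1]+s*np.cos(a))/1e3,.111])
print(proj(c,M,o).round(0).tolist())
E
```

```text
pos [424.7 158.7 189.8] jaw -2.3 q6 8.7 tilt [ 0. -0. -1.] w 86.9 F [-0.6 -0.1  0.5] t 38.9
SHIFT [ 91.7  -3.2 -61.2] TURN -0.1 rows>= 3.0
[[306.0, 69.0], [308.0, 186.0], [304.0, -294.0], [306.0, -111.0]]
```

View pics/w24.png

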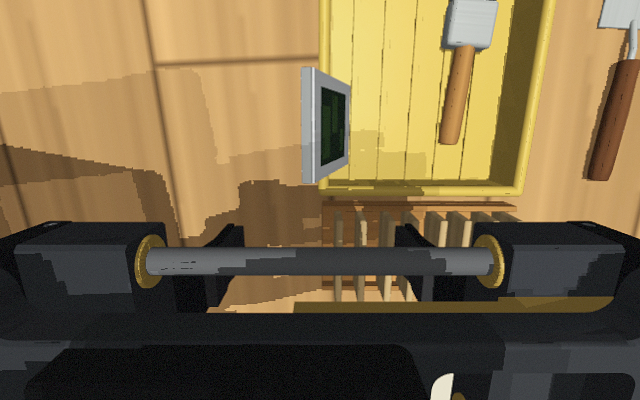

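move_arm:
  commands:
    - [-1,0,4,-30,0]
    - [-1,0,4,-55,0]
    - [-1,0,4,-61,0]
    - [-1,20,4,-61,0]
    - [-1,45,4,-61,0]
    - [-1,70,4,-61,0]
    - [-1,85,4,-61,0]
    - [-1,92,4,-61,0]

```text
time: 39.63
position: [0.4291, 0.2195, 0.0958]
tool_rot: [-0.508, -0.491, 0.511, -0.489]
ft_force: [0.3, -0.0, -0.0]
grip_width: 0.087
```

move_arm:
  commands:
    - [-0.2,0,0,0,0]
    - [0.2,0,0,0,0]
    - [0.3,0,0,0,0]
    - [0.3,0,0,0,0]
  newtons: 15

```text
time: 39.97
position: [0.431, 0.2207, 0.0989]
tool_rot: [0.51, 0.49, -0.509, 0.491]
ft_force: [0.3, 0.5, 0.5]
grip_width: 0.0677
```

```bash
python3 - <<'E'
from h import *
plan(452,220,98,-2.2)
o=robot.get_obs();c=robot.camera("wrist");save(c,"w25")
c=robot.camera("scene");crop(c,"s25",(330,130,490,270),4)
E
```

```text
pos [431.  220.7  98.9] jaw -2.2 q6 16.1 tilt [ 0.002  0.001 -1.   ] w 67.7 F [0.3 0.5 0.5] t 40.0
SHIFT [ 0.9 21.  -0.1] TURN -0.0 rows>= 1.0
```

View pics/w25.png

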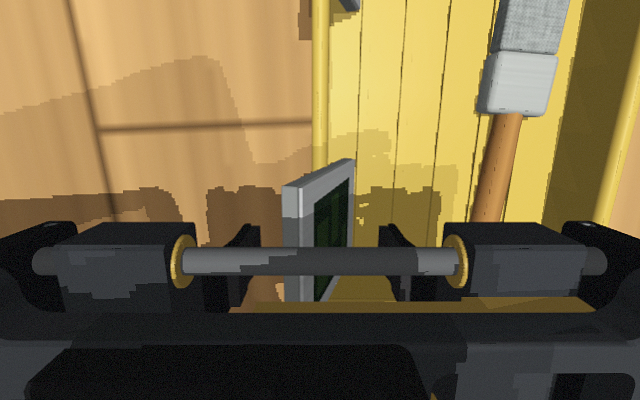

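View pics/s25.png

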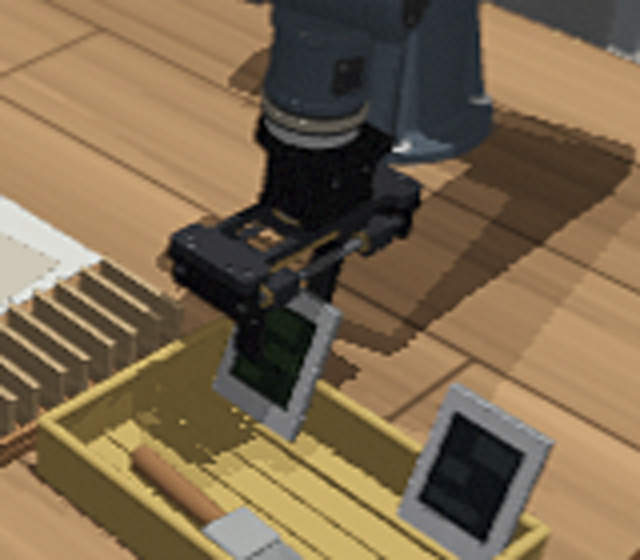

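move_arm:
  commands:
    - [0.4,0,2,0,0]
    - [0.4,0,4,0,0]
    - [0.4,0,7,0,0]
    - [0.4,0,10,0,0]
    - [0.4,0,13,0,0]
    - [0.4,0,16,0,0]
    - [0.4,0,18,0,0]
    - [0.4,0,20,0,0]

```text
time: 40.73
position: [0.4506, 0.2198, 0.0978]
tool_rot: [0.51, 0.49, -0.509, 0.49]
ft_force: [0.9, -0.3, -0.4]
grip_width: 0.0265
```

```bash
python3 - <<'E'
from h import *
plan(452,220,98,-2.2)
o=robot.get_obs();c=robot.camera("wrist");save(c,"w26")
c=robot.camera("scene");crop(c,"s26",(330,130,490,270),4)
E
```

```text
pos [450.6 219.8  97.8] jaw -2.2 q6 15.4 tilt [ 0.  0. -1.] w 26.5 F [ 0.9 -0.3 -0.4] t 40.7
SHIFT [-0.2  1.4 -0.2] TURN -0.0 rows>= 1.0
```

View pics/w26.png

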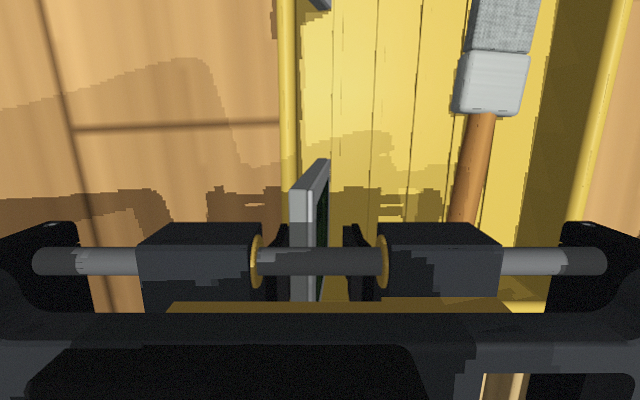

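View pics/s26.png

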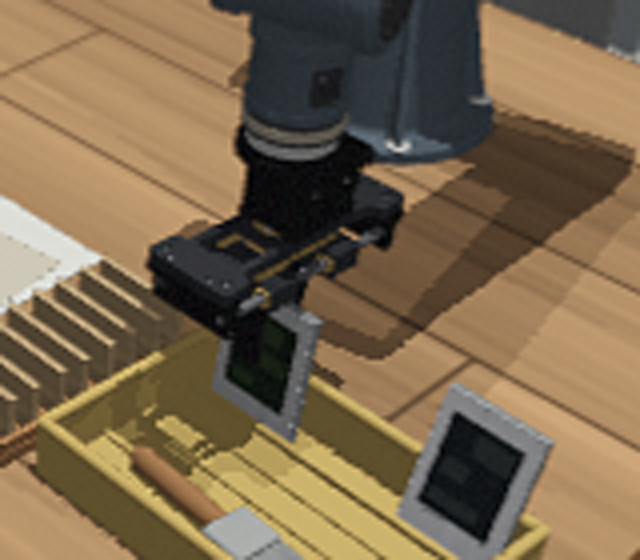

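move_arm:
  commands:
    - [0.6,0,0.5,0,0]
    - [0.8,0,1,0,0]
    - [1,0,1.5,0,0]
    - [1,0,2,0,0]
    - [1,0,2,0,0]
    - [1,0,2,0,0]
    - [1,0,2,0,0]
  newtons: 20

```text
time: 41.42
position: [0.4521, 0.2198, 0.0978]
tool_rot: [-0.51, -0.49, 0.51, -0.49]
ft_force: [-0.3, -0.7, -0.1]
grip_width: 0.0099
```

```bash
python3 - <<'E'
from h import *
plan(452,220,98,-2.2)
o=robot.get_obs();c=robot.camera("wrist");save(c,"w27")
E
```

```text
pos [452.1 219.8  97.8] jaw -2.2 q6 15.4 tilt [-0.  0. -1.] w 9.9 F [-0.3 -0.7 -0.1] t 41.4
SHIFT [-0.2 -0.1 -0.2] TURN -0.0 rows>= 1.0
```

View pics/w27.png

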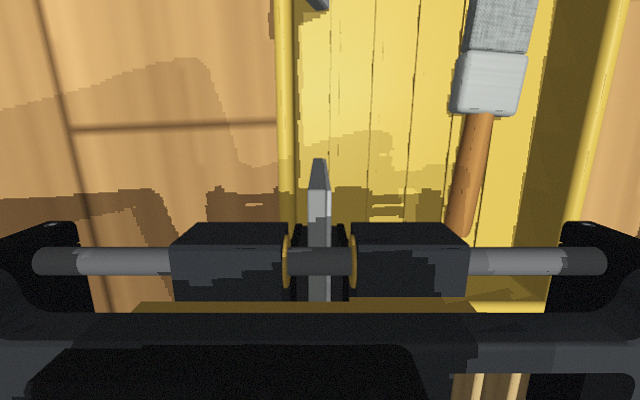

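move_arm:
  commands:
    - [1,-5,0,0,0]
    - [1,-20,0,0,0]
    - [1,-45,0,0,0]
    - [1,-70,0,0,0]
    - [1,-88,0,0,0]
    - [1,-92,0,0,0]
    - [1,-92,0,0,0]
  newtons: 40

```text
time: 42.05
position: [0.4526, 0.2199, 0.1909]
tool_rot: [0.51, 0.49, -0.509, 0.491]
ft_force: [0.0, -0.6, -3.6]
grip_width: 0.0097
```

```bash
python3 - <<'E'
from h import *
plan(451.5,87.7,190,-2.4)
o=robot.get_obs();c=robot.camera("wrist");save(c,"w28")
c=robot.camera("scene");crop(c,"s28",(300,110,490,270),3.4)
E
```

```text
pos [452.6 219.9 190.9] jaw -2.2 q6 15.4 tilt [ 0.003  0.001 -1.   ] w 9.7 F [ 0.  -0.6 -3.6] t 42.0
SHIFT [  0.9   3.9 132.2] TURN 0.2 rows>= 4.0
```

View pics/s28.png

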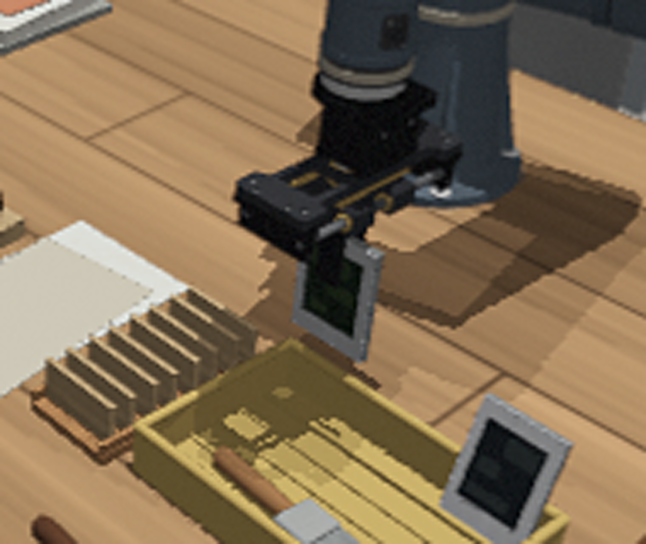

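The plate is held upright above the tray. Now I'll carry it over the −75 mm slot.

move_arm:
  commands:
    - [1,0,0,15,0]
    - [1,0,1,40,0]
    - [1,0,2,70,0]
    - [1,0,3,100,0]
    - [1,0,4,122,0.2]
    - [1,0,4,131,0.2]
    - [1,0,4,132,0.2]
    - [1,0,4,132,0.2]

```text
time: 42.82
position: [0.4505, 0.0877, 0.1889]
tool_rot: [-0.51, -0.49, 0.511, -0.488]
ft_force: [0.1, -0.3, -2.9]
grip_width: 0.0098
```

move_arm:
  commands:
    - [1,0,0,0,0]
    - [1,0,0,0,0]
    - [1,0,0,0,0]
    - [1,0,0,0,0]

```text
time: 43.15
position: [0.451, 0.0886, 0.1898]
tool_rot: [0.51, 0.49, -0.51, 0.49]
ft_force: [0.3, 0.9, -2.7]
grip_width: 0.0101
```

```bash
python3 - <<'E'
from h import *
plan(451.5,87.7,155,-2.4)
o=robot.get_obs();c=robot.camera("wrist");save(c,"w29")
c=robot.camera("scene");crop(c,"s29",(280,110,440,260),4)
c=robot.camera("top");crop(c,"t29",(255,165,325,270),5.5)
E
```

```text
pos [451.   88.6 189.8] jaw -2.3 q6 -0.6 tilt [-0.  0. -1.] w 10.1 F [ 0.3  0.9 -2.7] t 43.1
SHIFT [34.8  0.5  0.9] TURN 0.1 rows>= 1.0
```

View pics/w29.png

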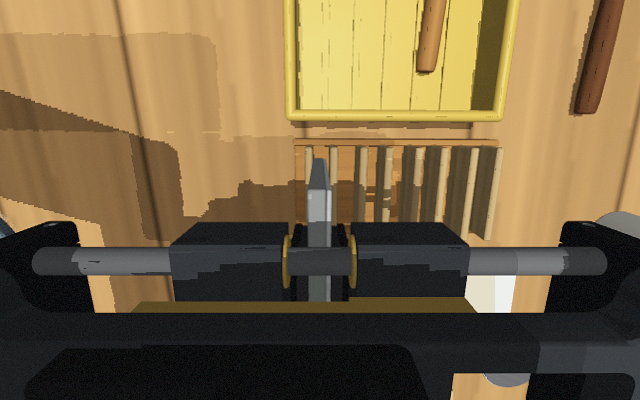

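View pics/s29.png

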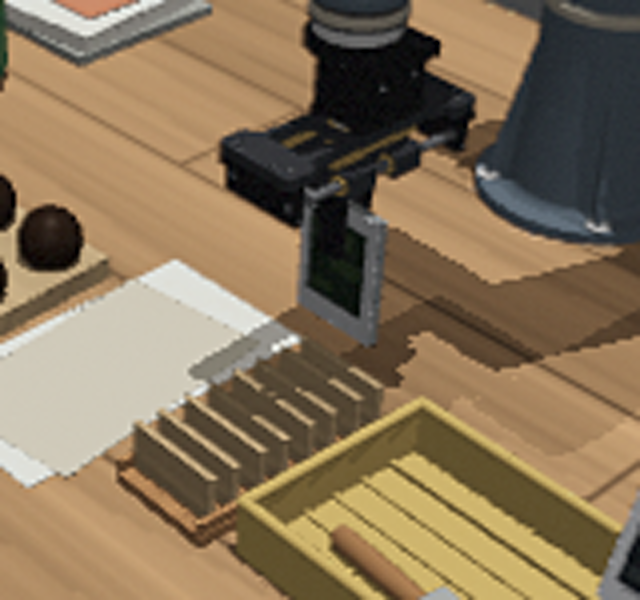

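```bash
python3 - <<'E'
import cv2
im=cv2.imread("pics/w29.png")[125:225,285:405]
cv2.imwrite("pics/w29c.png",cv2.resize(im,None,fx=6,fy=6,interpolation=cv2.INTER_CUBIC))
from h import *
o=robot.get_obs();c=robot.camera("wrist")
a=np.radians(-2.5)
for cx in (526.2,):
  cen=np.array([cx,84.5])
  Rz=np.array([[np.cos(a),-np.sin(a)],[np.sin(a),np.cos(a)]])
  P=[np.r_[(Rz@np.array([x,45])+cen)/1e3,.057] for x in(-90,-83,-67,-60,-40,-33,-17,-10)]
  print(((proj(c,P,o)-[285,125])*6).round(0).tolist())
E
```

```text
[[109.0, 132.0], [156.0, 132.0], [264.0, 132.0], [311.0, 132.0], [445.0, 132.0], [492.0, 132.0], [600.0, 133.0], [647.0, 133.0]]
```

View pics/w29c.png

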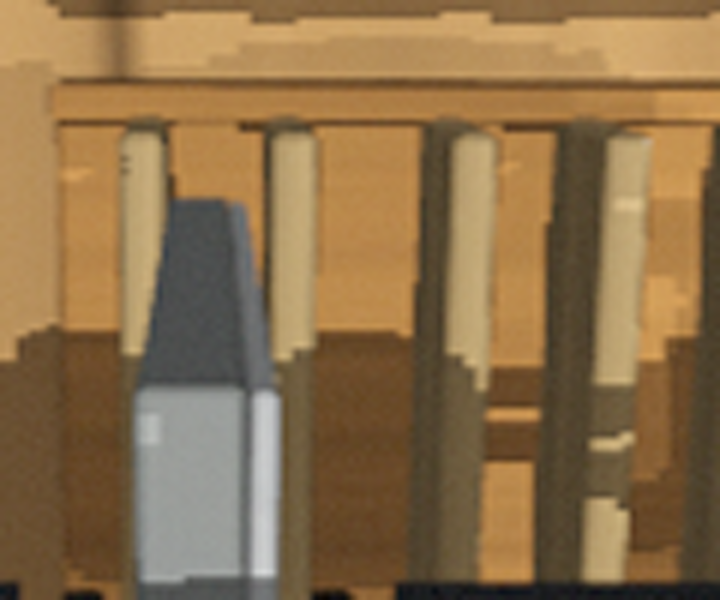

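move_arm:
  commands:
    - [1,10,1.7,1,0]
    - [1,20,1.7,1,0]
    - [1,28,1.7,1,0]
    - [1,31,1.7,1,0]
    - [1,31,1.7,1,0]
    - [1,31,1.7,1,0]
    - [1,31,1.7,1,0]

```text
time: 43.93
position: [0.4531, 0.0867, 0.1591]
tool_rot: [0.511, 0.489, -0.51, 0.49]
ft_force: [0.1, 0.8, -2.6]
grip_width: 0.0093
```

```bash
python3 - <<'E'
from h import *
plan(452.7,87.7,105,-2.4)
o=robot.get_obs();c=robot.camera("wrist");crop(c,"w30",(265,125,385,225),6)
c=robot.camera("scene");crop(c,"s30",(290,140,410,250),6)
E
```

```text
pos [453.1  86.7 159.1] jaw -2.4 q6 -0.7 tilt [ 0.001  0.    -1.   ] w 9.3 F [ 0.1  0.8 -2.6] t 43.9
SHIFT [54.1 -0.4 -1. ] TURN -0.0 rows>= 2.0
```

View pics/w30.png

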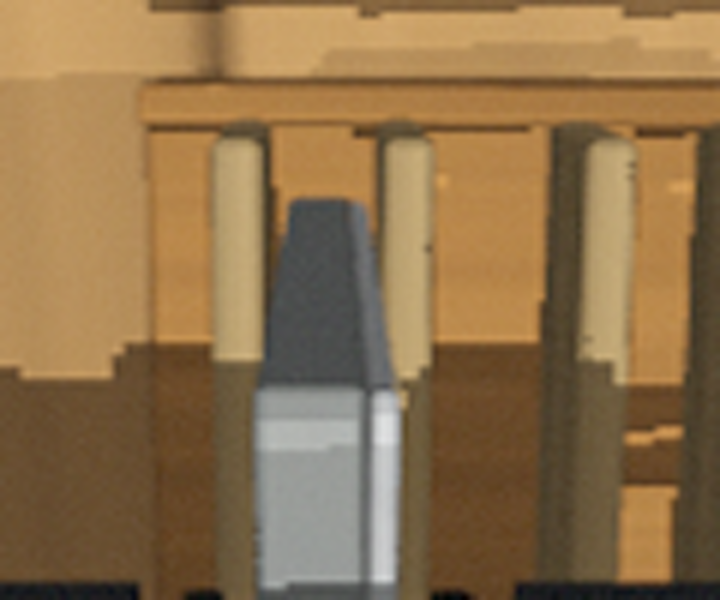

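View pics/s30.png

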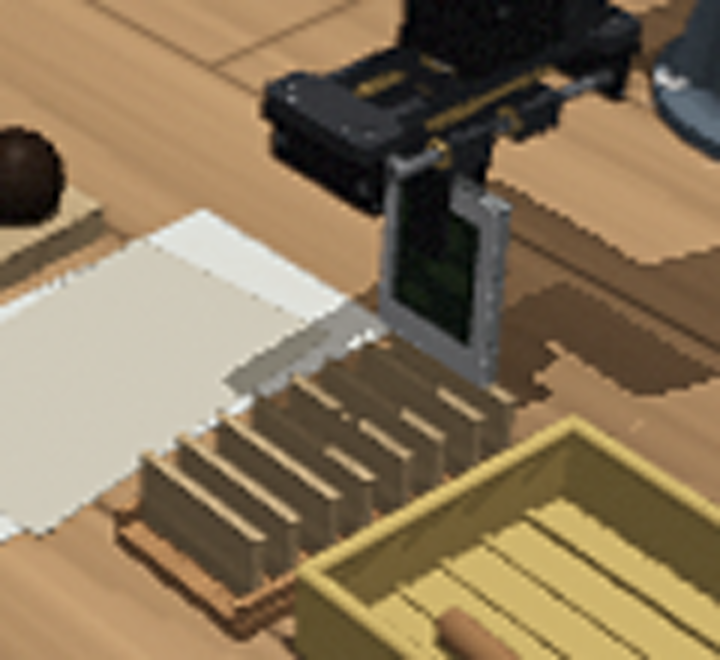

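move_arm:
  commands:
    - [1,5,0,0,0]
    - [1,11,0,0,0]
    - [1,17,0,0,0]
    - [1,23,0,0,0]
    - [1,29,0,0,0]
    - [1,34,0,0,0]
    - [1,38,0,0,0]
    - [1,40,0,0,0]

```text
time: 44.7
position: [0.4525, 0.0866, 0.118]
tool_rot: [-0.51, -0.49, 0.511, -0.489]
ft_force: [-0.0, -0.9, -2.9]
grip_width: 0.0097
```

```bash
python3 - <<'E'
from h import *
plan(452.7,87.7,105,-2.4)
o=robot.get_obs();c=robot.camera("wrist");crop(c,"w31",(265,125,385,225),6)
E
```

```text
pos [452.5  86.6 118. ] jaw -2.4 q6 -0.7 tilt [-0.001  0.    -1.   ] w 9.7 F [-0.  -0.9 -2.9] t 44.7
SHIFT [13.   0.2 -1.1] TURN -0.0 rows>= 1.0
```

View pics/w31.png

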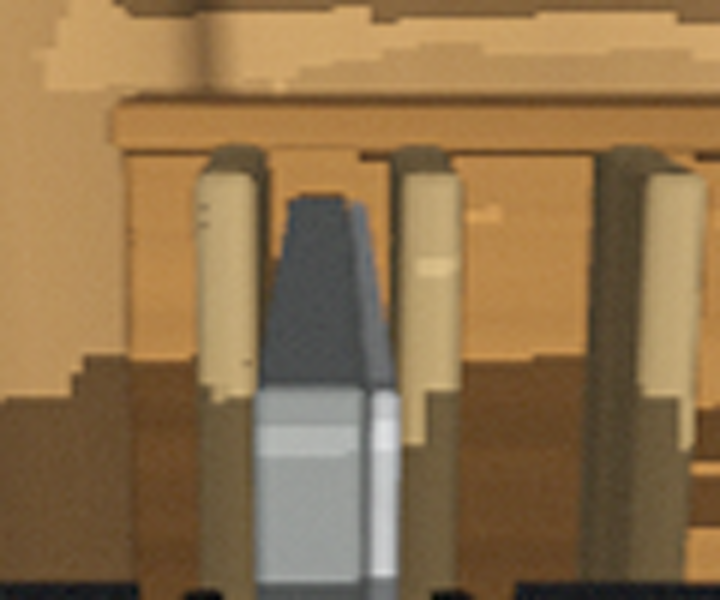

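In the slot with no side force. Lowering to the base.

move_arm:
  commands:
    - [1,3,0,0,0]
    - [1,6,0,0,0]
    - [1,8.5,0,0,0]
    - [1,10.5,0,0,0]
    - [1,12,0,0,0]
    - [1,13,0,0,0]
    - [1,13.5,0,0,0]
    - [1,13.5,0,0,0]

```text
time: 45.42
position: [0.4528, 0.0867, 0.1053]
tool_rot: [-0.51, -0.489, 0.51, -0.489]
ft_force: [-0.3, -0.6, -3.1]
grip_width: 0.0097
```

move_arm:
  commands:
    - [1,0.5,0,0,0]
    - [1,1,0,0,0]
    - [1,1.5,0,0,0]
    - [1,2,0,0,0]
    - [1,2,0,0,0]

```text
time: 45.83
position: [0.4528, 0.0866, 0.1038]
tool_rot: [0.51, 0.489, -0.51, 0.49]
ft_force: [-0.5, -0.5, 3.3]
grip_width: 0.01
```

move_arm:
  commands:
    - [0.6,0,0,0,0]
    - [0.2,0,0,0,0]
    - [0.2,0,0,0,0]
    - [0.2,0,0,0,0]
    - [0.2,-15,0,0,0]
    - [0.2,-45,0,0,0]
    - [0.2,-85,0,0,0]
    - [0.2,-95,0,0,0]

```text
time: 46.5
position: [0.4552, 0.0867, 0.2024]
tool_rot: [0.512, 0.487, -0.508, 0.491]
ft_force: [1.3, 0.7, 0.3]
grip_width: 0.0343
```

```bash
python3 - <<'E'
from h import *
plan(432,335,190,-2.2)
o=robot.get_obs();c=robot.camera("wrist");save(c,"w32")
c=robot.camera("scene");crop(c,"s32",(290,140,410,250),6)
E
```

```text
pos [455.2  86.7 202.4] jaw -2.4 q6 -0.7 tilt [ 0.008 -0.    -1.   ] w 34.3 F [1.3 0.7 0.3] t 46.5
SHIFT [  12.2  -33.7 -247.1] TURN -0.2 rows>= 6.0
```

View pics/w32.png

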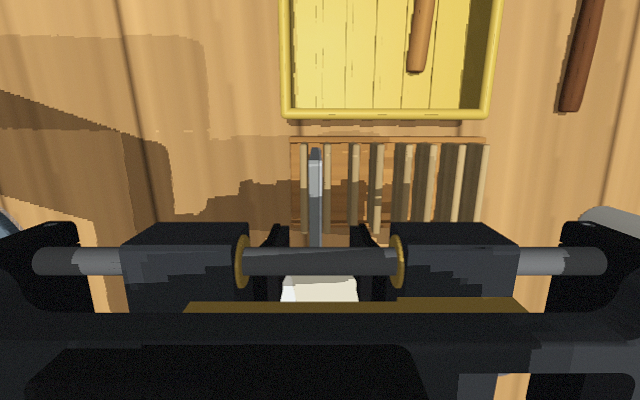

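View pics/s32.png

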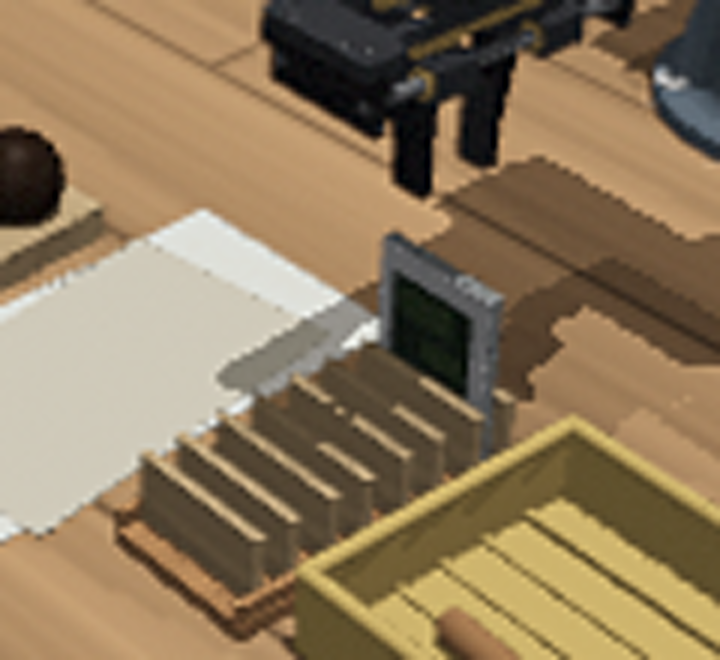

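The first plate is standing in its slot at (315,190). Next is the second plate.

move_arm:
  commands:
    - [-1,10,-5,-35,0]
    - [-1,10,-12,-80,0]
    - [-1,10,-18,-125,0]
    - [-1,10,-24,-165,0]
    - [-1,10,-29,-205,0]
    - [-1,10,-32,-235,0]
    - [-1,10,-33,-247,0]
    - [-1,10,-33,-247,0]

```text
time: 47.27
position: [0.4291, 0.3371, 0.1867]
tool_rot: [-0.509, -0.491, 0.51, -0.49]
ft_force: [0.3, 0.0, -0.5]
grip_width: 0.0802
```

move_arm:
  commands:
    - [-1,0,0,0,0]
    - [-1,0,0,0,0]
    - [-1,0,0,0,0]

```text
time: 47.52
position: [0.43, 0.333, 0.1878]
tool_rot: [-0.51, -0.489, 0.512, -0.489]
ft_force: [-0.4, 0.1, 0.2]
grip_width: 0.0864
```

```bash
python3 - <<'E'
from h import *
plan(437,399,98,-2.2)
o=robot.get_obs();c=robot.camera("wrist");save(c,"w33")
M=[]
for xy in ((426.2,399),):
    for s in(40,-40):
        a=np.radians(-2.2)
        M.append([(xy[0]-s*np.sin(a))/1e3,(xy[1]+s*np.cos(a))/1e3,.111])
print(proj(c,M,o).round(0).tolist())
E
```

```text
pos [430.  333.  187.8] jaw -2.5 q6 28.5 tilt [-0.002 -0.001 -1.   ] w 86.4 F [-0.4  0.1  0.2] t 47.5
SHIFT [ 89.7   4.2 -66.4] TURN -0.3 rows>= 3.0
[[309.0, 60.0], [311.0, 180.0]]
```

View pics/w33.png

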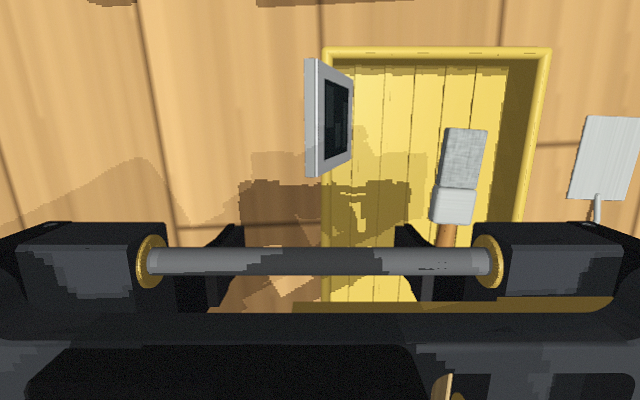

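move_arm:
  commands:
    - [-1,0,5,-30,-0.3]
    - [-1,0,5,-58,-0.3]
    - [-1,0,5,-67,-0.3]
    - [-1,20,5,-67,-0.3]
    - [-1,45,5,-67,-0.3]
    - [-1,70,5,-67,-0.3]
    - [-1,84,5,-67,-0.3]
    - [-1,90,5,-67,-0.3]

```text
time: 48.23
position: [0.4368, 0.3993, 0.096]
tool_rot: [-0.507, -0.491, 0.511, -0.49]
ft_force: [-0.1, 0.4, 0.7]
grip_width: 0.0869
```

move_arm:
  commands:
    - [-0.2,0,0,0,0]
    - [0.2,0,0,0,0]
    - [0.3,0,0,0,0]
    - [0.3,0,0,0,0]
  newtons: 15

```text
time: 48.57
position: [0.4388, 0.4019, 0.0997]
tool_rot: [0.51, 0.49, -0.508, 0.491]
ft_force: [0.0, -0.9, -0.3]
grip_width: 0.068
```

```bash
python3 - <<'E'
from h import *
plan(439,400,98,-2.2)
o=robot.get_obs();c=robot.camera("wrist");save(c,"w34")
E
```

```text
pos [438.8 401.9  99.7] jaw -2.1 q6 33.8 tilt [ 0.002  0.001 -1.   ] w 68.0 F [ 0.  -0.9 -0.3] t 48.6
SHIFT [1.7 0.2 1.9] TURN 0.1 rows>= 1.0
```

View pics/w34.png

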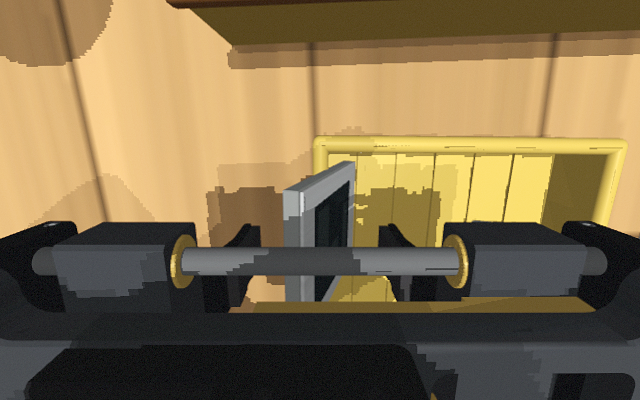

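move_arm:
  commands:
    - [0.4,0,2,0,0]
    - [0.4,0,4,0,0]
    - [0.4,0,7,0,0]
    - [0.4,0,10,0,0]
    - [0.4,0,13,0,0]
    - [0.4,0,16,0,0]
    - [0.4,0,18,0,0]
    - [0.4,0,20,0,0]

```text
time: 49.28
position: [0.4583, 0.4008, 0.0983]
tool_rot: [0.509, 0.491, -0.509, 0.491]
ft_force: [-0.2, -0.1, -0.4]
grip_width: 0.0266
```

move_arm:
  commands:
    - [0.6,0,0.5,0,0]
    - [0.8,0,1,0,0]
    - [1,0,1.5,0,0]
    - [1,0,2,0,0]
    - [1,0,2,0,0]
    - [1,0,2,0,0]
    - [1,0,2,0,0]
  newtons: 20

```text
time: 49.87
position: [0.46, 0.4008, 0.0983]
tool_rot: [0.509, 0.491, -0.509, 0.491]
ft_force: [-0.2, -0.0, -1.6]
grip_width: 0.0096
```

```bash
python3 - <<'E'
from h import *
plan(460,400,190,-2.2)
o=robot.get_obs();c=robot.camera("wrist");save(c,"w35")
E
```

```text
pos [460.  400.8  98.3] jaw -2.1 q6 32.7 tilt [ 0.  0. -1.] w 9.6 F [-0.2 -0.  -1.6] t 49.9
SHIFT [-91.7   0.1   0.8] TURN 0.1 rows>= 3.0
```

View pics/w35.png

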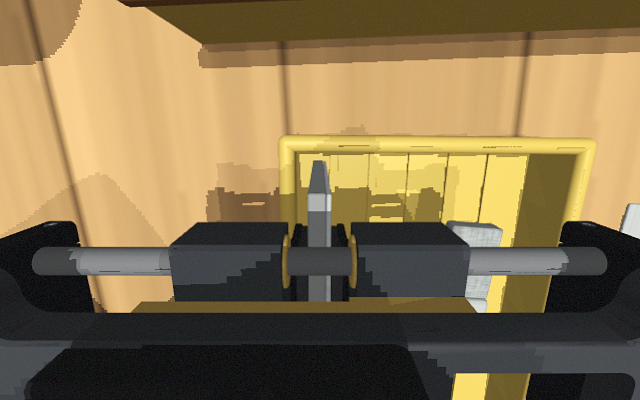

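move_arm:
  commands:
    - [1,-5,0,0,0]
    - [1,-20,0,0,0]
    - [1,-45,0,0,0]
    - [1,-70,0,0,0]
    - [1,-88,0,0,0]
    - [1,-92,0,0,0]
    - [1,-92,0,0,0]
  newtons: 40

```text
time: 50.5
position: [0.4603, 0.4011, 0.1917]
tool_rot: [0.51, 0.491, -0.508, 0.491]
ft_force: [-0.1, 0.4, -4.0]
grip_width: 0.0095
```

```bash
python3 - <<'E'
from h import *
plan(552.6,83,190,-2.4)
E
```

```text
pos [460.3 401.1 191.7] jaw -2.1 q6 32.7 tilt [ 0.002  0.001 -1.   ] w 9.5 F [-0.1  0.4 -4. ] t 50.5
SHIFT [  1.4 103.9 314.5] TURN 0.3 rows>= 8.0
```

move_arm:
  commands:
    - [1,0,4,12,0]
    - [1,0,12,36,0]
    - [1,0,22,66,0]
    - [1,0,32,98,0]
    - [1,0,42,130,0]
    - [1,0,50,154,0]
    - [1,0,54,166,0]
    - [1,0,55,170,0]

```text
time: 51.17
position: [0.5084, 0.2259, 0.1888]
tool_rot: [-0.509, -0.49, 0.511, -0.489]
ft_force: [-0.3, 1.1, -2.6]
grip_width: 0.0099
```

move_arm:
  commands:
    - [1,0,5,14,0]
    - [1,0,14,44,0]
    - [1,0,24,75,0]
    - [1,0,34,105,0]
    - [1,0,42,126,0]
    - [1,0,47,138,0.3]
    - [1,0,49,144,0.3]
    - [1,0,49,144,0.3]

```text
time: 51.83
position: [0.5524, 0.083, 0.1898]
tool_rot: [-0.511, -0.489, 0.511, -0.489]
ft_force: [0.1, -0.6, -3.3]
grip_width: 0.0095
```

move_arm:
  commands:
    - [1,0,0,0,0]
    - [1,0,0,0,0]
    - [1,0,0,0,0]
    - [1,0,0,0,0]

```text
time: 52.17
position: [0.5519, 0.0843, 0.1904]
tool_rot: [-0.51, -0.49, 0.51, -0.49]
ft_force: [-0.4, -0.2, -2.8]
grip_width: 0.0098
```

```bash
python3 - <<'E'
from h import *
plan(552.6,83,160,-2.4)
o=robot.get_obs();c=robot.camera("wrist");save(c,"w36");crop(c,"w36c",(265,125,385,225),6)
E
```

```text
pos [551.9  84.3 190.4] jaw -2.3 q6 -0.5 tilt [-0.  0. -1.] w 9.8 F [-0.4 -0.2 -2.8] t 52.2
SHIFT [30.4  0.8  1.3] TURN 0.1 rows>= 1.0
```

View pics/w36.png

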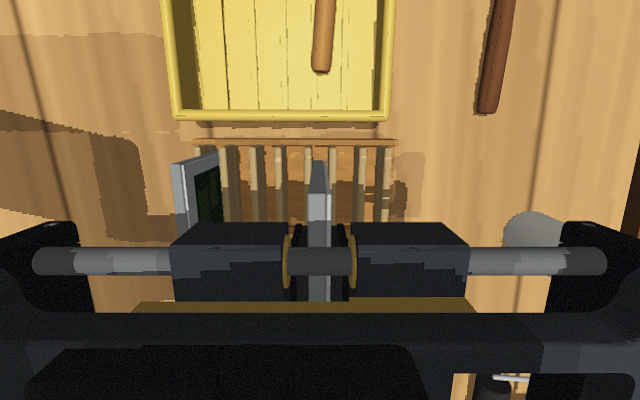

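View pics/w36c.png

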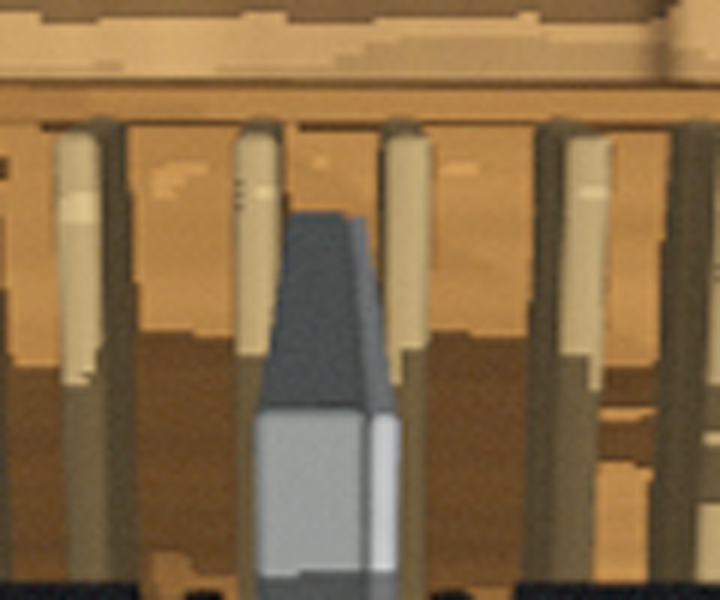

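move_arm:
  commands:
    - [1,10,0.7,1,0]
    - [1,20,0.7,1,0]
    - [1,28,0.7,1,0]
    - [1,31,0.7,1,0]
    - [1,31,0.7,1,0]
    - [1,31,0.7,1,0]
    - [1,31,0.7,1,0]

```text
time: 52.8
position: [0.5533, 0.082, 0.1594]
tool_rot: [0.511, 0.489, -0.51, 0.489]
ft_force: [0.7, -0.6, -3.0]
grip_width: 0.0098
```

```bash
python3 - <<'E'
from h import *
plan(552.6,83,105,-2.4)
o=robot.get_obs();c=robot.camera("wrist");crop(c,"w37",(265,125,385,225),6)
E
```

```text
pos [553.3  82.  159.4] jaw -2.4 q6 -0.6 tilt [ 0. -0. -1.] w 9.8 F [ 0.7 -0.6 -3. ] t 52.8
SHIFT [54.4 -0.8 -0.9] TURN -0.0 rows>= 2.0
```

View pics/w37.png

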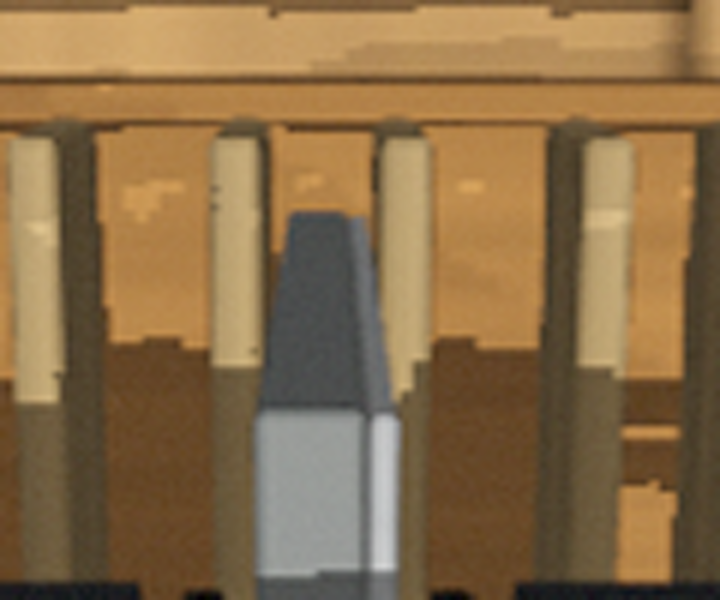

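Slot edges are at 265 and 383 and the plate's foot spans 290–367, so it's centred. Lowering.

move_arm:
  commands:
    - [1,5,-0.5,0,0]
    - [1,11,-0.5,0,0]
    - [1,17,-0.5,0,0]
    - [1,23,-0.5,0,0]
    - [1,29,-0.5,0,0]
    - [1,34,-0.5,0,0]
    - [1,38,-0.5,0,0]
    - [1,40,-0.5,0,0]

```text
time: 53.52
position: [0.5522, 0.0822, 0.1185]
tool_rot: [-0.51, -0.49, 0.511, -0.489]
ft_force: [0.1, 0.7, -2.9]
grip_width: 0.0101
```

move_arm:
  commands:
    - [1,3,0,0,0]
    - [1,6,0,0,0]
    - [1,8.5,0,0,0]
    - [1,10.5,0,0,0]
    - [1,12,0,0,0]
    - [1,13,0,0,0]
    - [1,13.5,0,0,0]
    - [1,13.5,0,0,0]

```text
time: 54.18
position: [0.5525, 0.0822, 0.1058]
tool_rot: [0.51, 0.489, -0.51, 0.489]
ft_force: [0.2, -0.9, -4.2]
grip_width: 0.0098
```

move_arm:
  commands:
    - [1,0.5,0,0,0]
    - [1,1,0,0,0]
    - [1,1.5,0,0,0]
    - [1,2,0,0,0]
    - [1,2,0,0,0]

```text
time: 54.6
position: [0.5526, 0.0821, 0.1043]
tool_rot: [0.51, 0.489, -0.51, 0.489]
ft_force: [-0.8, -0.4, 1.1]
grip_width: 0.0098
```

Contact with the base. Releasing and withdrawing straight up.

move_arm:
  commands:
    - [0.6,0,0,0,0]
    - [0.2,0,0,0,0]
    - [0.2,0,0,0,0]
    - [0.2,0,0,0,0]
    - [0.2,-15,0,0,0]
    - [0.2,-45,0,0,0]
    - [0.2,-85,0,0,0]
    - [0.2,-120,0,0,0]

```text
time: 55.27
position: [0.5522, 0.0822, 0.2251]
tool_rot: [-0.51, -0.49, 0.511, -0.489]
ft_force: [1.4, -0.9, -0.1]
grip_width: 0.0346
```

move_arm:
  commands:
    - [0.2,-40,-50,0,0]
    - [0.2,-60,-90,0,0]
    - [0.2,-60,-130,0,0]
    - [0.2,-60,-150,0,0]
    - [0.2,-60,-150,0,0]
    - [0.2,-60,-150,0,0]
    - [0.2,-60,-150,0,0]

```text
time: 55.85
position: [0.4035, 0.0884, 0.2844]
tool_rot: [0.511, 0.489, -0.51, 0.49]
ft_force: [0.1, -1.4, -0.6]
grip_width: 0.0345
```

```bash
python3 look.py w40; python3 - <<'E'
from h import *
c=robot.camera("scene");crop(c,"s40",(220,130,420,270),4);save(c,"s40f")
E
```

```text
wrist
top
[470.2 192.2] 386 [ 583.9 -402.2] z41: [ 582.5 -397.2]
[437.2 194. ] 375 [ 579.2 -312.2] z41: [ 578.  -308.6]
[403.4 196.1] 370 [ 574. -221.] z41: [ 572.7 -218.4]
[473. 226.] 389 [ 492.9 -407.6] z41: [ 492.7 -402.7]
[439.5 228. ] 376 [ 488. -317.] z41: [ 487.9 -313.1]
[405.6 230.1] 374 [ 482.8 -225.8] z41: [ 482.8 -223.1]
```

View pics/s40.png

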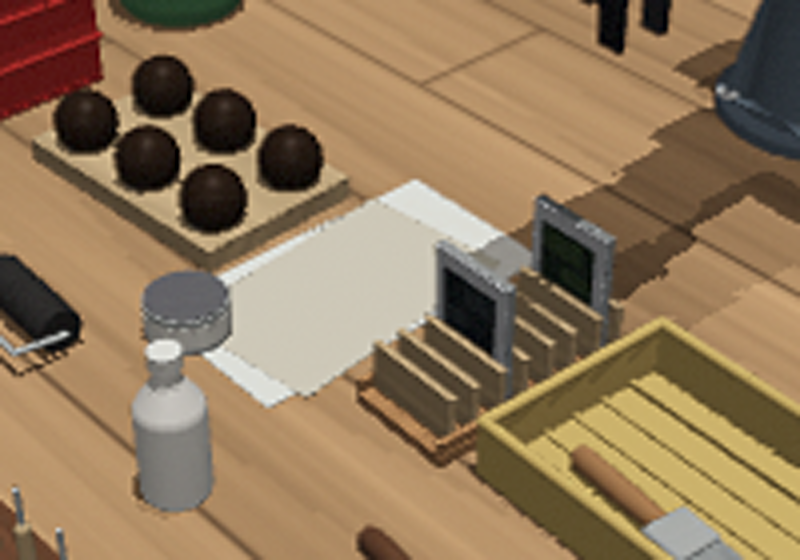

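View pics/Tw40.png

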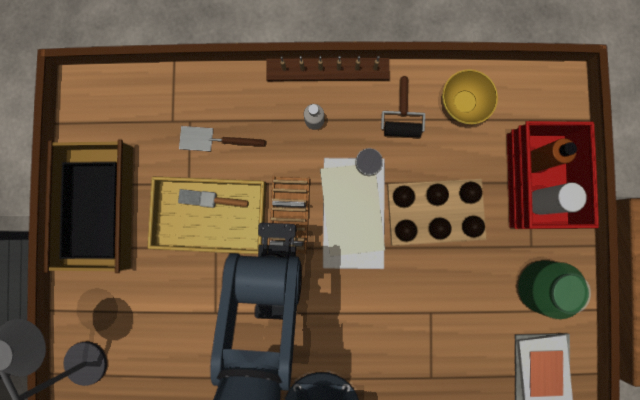

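```bash
python3 - <<'E'
from h import *
o=robot.get_obs();print(o["time"],o["grip_width"],o["ft_force"].round(1))
t=robot.camera("top");s=robot.camera("scene")
B=[b[0] for b in darkballs(t)]
S=darkballs(s,lo=80,hi=500)
for b in B:
    best=[]
    for z in np.arange(.02,.07,.001):
        p=proj(s,onplane(t,b,z),None)[0]
        q=min(S,key=lambda r:np.linalg.norm(r[0]-p))
        best.append((np.linalg.norm(q[0]-p),round(z,3),q[1]))
    print(b,min(best))
# plates: predicted top edges in top cam
a=-.044
for x,y in((452.7,86.7),(552.5,82.2)):
    P=[[(x-s*np.sin(a)+d)/1e3,(y+s*np.cos(a))/1e3,.122] for s in(40,-40) for d in(-5,5)]
    print(proj(t,P).round(1).tolist(),proj(s,P).round(1).tolist())
crop(t,"t41",(260,170,320,260),6);crop(s,"s41",(320,170,380,240),8)
E
```

```text
56.0 0.03514129574193642 [-0.3 -0.1  0.3]
[470.3 192.2] (np.float64(0.9069942333752131), np.float64(0.04), np.int32(198))
[437.1 194.1] (np.float64(0.7010473690175169), np.float64(0.04), np.int32(210))
[403.4 196.1] (np.float64(0.6838175574780181), np.float64(0.039), np.int32(228))
[473. 226.] (np.float64(0.9510270602005579), np.float64(0.04), np.int32(185))
[439.5 228. ] (np.float64(0.7112531610240055), np.float64(0.039), np.int32(198))
[405.6 230.1] (np.float64(0.7416452931819647), np.float64(0.039), np.int32(213))
[[269.7, 243.8], [269.7, 239.8], [301.9, 245.2], [301.9, 241.2]] [[373.8, 189.0], [371.5, 190.3], [355.6, 177.7], [353.3, 178.9]]
[[271.6, 203.6], [271.6, 199.6], [303.7, 204.9], [303.7, 200.9]] [[349.4, 201.5], [346.9, 202.8], [331.4, 189.2], [329.0, 190.5]]
```

View pics/s41.png

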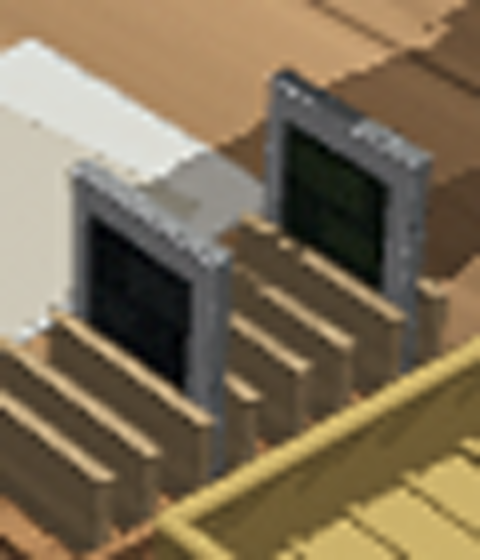

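```bash
python3 -c "
from rig import robot
print(robot.hand_in())"
```

```text
the job is handed in; nothing more can be done
None
```

I put all six balls in pockets of their own and stood both plates in drying-rack slots of their own, then handed the job in after about 56 s of the 210 s. There is no verdict yet, because handing in doesn't report one.

- **Balls:** I gripped them at 12–14 N and lowered each one slowly until it touched. The wrist force at set-down read about 2–7 N. One reading reached 11.5 N on the way down to a pocket; I took it for arm sway, and it is still under the 20 N limit. In the last top view every ball was within about 1 mm of its pocket centre. The top and scene cameras together put the ball centres 39–40 mm above the bench, against the expected 41 mm.
- **Plates:** Only two plates were present, with the middle place empty. I tilted each one upright against its floor rib, pinched it and lowered it into the −75 mm or +25 mm slot until it touched the base board. In the final scene view both stand upright, and their top edges are within about 1–2 mm of where fully seated plates should be.
- **Everything else:** The brush, ink tin, bottle, roller and scraper look unmoved in the last top view, though I judged that by eye only. The gripper ended clear of everything.
- **Disagreement:** The top and wrist cameras differed by about 3 mm on where the rack stands. I used close-up wrist views at the slots to decide, and both plates went in without side force.

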